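# Stow an arbor's spacer set and pin the keeper bar

### The job

Stow the loose arbor parts on the storage block: swing the keeper bar out of the way and thread everything onto the upright spindle in this order from the bottom: the tall spacer, then every plain flat washer there is (one or two), then the flanged bush with its flange down. Then swing the bar back over the stack and fully home into the fork, and lock it with both clevis pins, taken from the wooden stand, each pushed down through fork and bar until its collar rests on the fork. Leave the tin, the mallet and the wooden former alone.

Things in the scene. Friction and masses are not known exactly. Their poses are not given: they have to be found in the camera images.
- block: Storage block, fixed to the bench: wooden base 90 x 270 x 20 mm (x, y, z of its frame); origin: centre of the base's underside, z up. It carries the spindle at x 0, y +20 mm of its frame, the keeper bar's hinge at (0, 105) and a steel fork with two holes at (0, -63) and (0, -103).
- hinge (a point): On the keeper bar's hinge axis, at the bar's underside, 90 mm above the bench: a 24 mm thick post carries the bar's round eye (32 mm across, up to 99 mm above the bench), a thin hinge pin sticks out up to 112 mm.
- fork (a point): Centre of the fork, midway between its two level plates, 94 mm above the bench (axes as the block's). Plates 44 mm (x) by 84 mm (y), lower one 80 to 88 mm, upper one 100 to 108 mm above the bench, joined by an upright web 12 mm thick on the -x side; open to +x, where the bar enters. Two vertical 12 mm holes go through both plates.
- bar (a joint): Keeper bar, steel, 22 mm wide, 8 mm thick, 229 mm long from the hinge, its underside 90 mm above the bench. Angle in rad: 0 = home in the fork on its stop, along the block's -y, its two 12.5 mm holes in line with the fork's; grows as it swings level towards the block's +x, up to 1.9. Stays where left (0.06 N m friction). Starts nearly shut over the spindle.
- stud (a point): Top centre of the upright steel stud on the keeper bar, 128 mm from the hinge axis, to move the bar by: 12 mm thick, 42 mm high above the bar, its top 140 mm above the bench. Pinch it from above.
- spindle (a point): Foot of the steel spindle: on its axis, at the height of the base top (20 mm above the bench). Parts stack up from here; the spindle is 12 mm thick and its tapered tip is 66 mm above this point.
- hole_near (a point): Centre of the mouth of the fork's hole nearer the hinge, on the top face of the upper plate (108 mm above the bench).
- hole_far (a point): Same for the hole farther from the hinge (40 mm beyond).
- stand: Wooden pin stand, fixed to the bench, 50 x 120 mm foot, 50 mm high, with two vertical 12 mm holes at y +28 and -28 mm of its frame (the pins start in them, in either hole). Origin: centre of its underside.
- pin_a: Clevis pin, steel, upright in the stand: tapered tip, shank 10 mm thick and 41 mm long to the underside of an 18 mm collar 4 mm thick, above it a round knob to grip, 14 mm thick and 24 mm high; 69 mm long in all. Origin: at the tip; z from tip to knob (up). With the collar on the fork the tip is 67 mm above the bench. Either pin may go in either hole.
- pin_b: The other clevis pin, just like pin_a.
- spacer: Tall spacer: plain tube standing on the bench, 34 mm outside, 28 mm high, bore 15 mm. Origin: centre of its underside; z is the bore axis (up).
- washer_a: Plain flat washer, 42 mm outside, 8 mm thick. Lies flat on the bench. Bore 15 mm. Origin: centre of its underside; z is the bore axis (up).
- washer_b: The same as washer_a; one of the two may be absent.
- bush: Flanged bush, standing on its flange: flange 42 mm across and 6 mm thick, sleeve above it 26 mm across, 20 mm high in all, bore 15 mm. Origin: centre of the flange's underside; z up.
- front_block: Fixed dark wooden block, 50 x 138 x 40 mm, in front of the work, with three big turned handles standing in it that spread out upwards, up to 198 mm above the bench: an obstacle to pass over. Origin: at its foot; the handles reach 50 mm to either side of it in x and 85 mm in y.
- tin_box: Flat blue tin, 57 x 87 x 23 mm, a bystander; origin under its centre.
- mallet: Round carver's mallet lying down, 66 x 215 x 64 mm, a bystander; origin under its centre.
- former_j: Turned wooden former, 62 mm across, 55 mm high, a bystander; origin under its centre.
Not all that is in view belongs to the job. What is shaped like the washer_a but pink or yellow is not meant.

How it is judged (in metres and radians):
On the way, in this order (a step that is already met when the one before it is completed fails the run):
1. the whole set is threaded on the spindle: spacer at the bottom, washers, flanged bush on top (horizontal distance between each of spacer, washer_a, washer_b, bush and spindle below 0.005 m and angle between each of spacer, washer_a, washer_b, bush's own z axis and vertical below 0.12 rad and height (world z) of spacer below 0.024 m and z of washer_a in the frame of spacer between 0.024 and 0.04 m and z of bush in the frame of washer_a above 0.004 m and z of washer_b in the frame of spacer between 0.024 and 0.04 m and z of bush in the frame of washer_b above 0.004 m and z of bush in the frame of spacer below 0.048 m and z of any of washer_a, washer_b in the frame of spacer below 0.032 m and (z of bush in the frame of washer_a below 0.012 m or z of bush in the frame of washer_b below 0.012 m)), for 0.2 s.
2. the keeper bar is home in the fork over the stack (all of step 1 and value of joint bar below 0.04 rad), for 0.2 s.
3. both pins are fully in the fork (value of joint bar below 0.04 rad and (((horizontal distance between pin_a and hole_near below 0.004 m and z of pin_a in the frame of block between 0.06 and 0.071 m and angle between pin_a's own z axis and vertical below 0.12 rad) and (horizontal distance between pin_b and hole_far below 0.004 m and z of pin_b in the frame of block between 0.06 and 0.071 m and angle between pin_b's own z axis and vertical below 0.12 rad)) or ((horizontal distance between pin_b and hole_near below 0.004 m and z of pin_b in the frame of block between 0.06 and 0.071 m and angle between pin_b's own z axis and vertical below 0.12 rad) and (horizontal distance between pin_a and hole_far below 0.004 m and z of pin_a in the frame of block between 0.06 and 0.071 m and angle between pin_a's own z axis and vertical below 0.12 rad)))), for 0.2 s.
At the end, for the whole second after the job is handed in: Spacer, present washers, flanged bush on the spindle in that order (axes within 5 mm, level, resting on one another within 4 mm); bar home (under 0.04 rad); one pin in each fork hole, upright, within 4 mm of its axis, collar within 4 mm of the fork; all at rest (all of step 1 and all of step 3 and linear speed of each of pin_a, pin_b, bush below 0.02 m/s); the robot touches nothing.
It fails at once if the tin is pushed aside (more than 3 cm) (distance of tin_box from where it was at the start of the episode above 0.03 m).
It fails at once if the mallet is pushed aside (more than 3 cm) (distance of mallet from where it was at the start of the episode above 0.03 m).
It fails at once if the wooden former is pushed aside (more than 3 cm) (distance of former_j from where it was at the start of the episode above 0.03 m).
Of washer_a, washer_b only 1 to 2 are there at a start; the rules pass over those that are not, and their reading is None.
At some moment in a run one of spacer, washer_a, washer_b, bush may be knocked a few centimetres aside while the robot is not near it.
It also fails if it takes over 210 s, if anything falls off the work surface, if the arm or the gripper's body presses on something with over 40 N, if the wrist force passes 120 N, or if a joint passes its speed limit or range.

### The arm

A 6-joint arm with a two-finger parallel gripper is mounted at the origin on a cart in front of the work surface, level with it; the furniture and walls round the work are solid. World frame = base frame: x ahead of the robot, y to its left, z up, the work surface at z = 0. Lengths are in mm, angles in rad, forces in N, time in s.
With the tool pointing down it reaches from about 400 to 925 mm from the base axis. Payload 12.5 kg.
Tool frame: the origin (TCP) lies at the very end of the fingers, on their centre line; the grasp point (between the pads) lies env.grip_point_offset behind it (env.grip_point_offset is the distance from the TCP to the grasp point, in mm); y points along the fingers, z is the direction in which the jaws open and shut, and the axes are right-handed (so a half turn about y gives the same grasp; the last joint's range is limited). The gripper opens to 95 mm and grips with 3 to 60 N. Pads are 20 mm wide; open, the fingers measure 119 mm over their backs; the gripper's body (75 mm by 180 mm) begins 59 mm behind the grasp point.
Start: joints at [-1.401, 0.491, 1.559, -0, 1.092, -0.106], TCP at [170.221, -601.391, 214.661] pointing down, gripper open.
Joint ranges: [-3.1, 3.1], [-0.84, 2.19], [0.05, 2.79], [-1.13, 4.28], [0.06, 2.93], [-2.69, 2.69]. Speed limits (rad/s): [2.22, 2.22, 2.79, 3.14, 3.14, 3.14].

### API

Orientations are given as [roll, pitch, yaw] about the fixed x, y, z axes, in that order (R = Rz(yaw) Ry(pitch) Rx(roll)).
In Python, from cell import readout, read_camera, env, nets gives the robot as it stands.
- The arm moves only by the tool apply_moves, never from a script. Its argument "increments" is a list of rows, each a list of 3 entries, a list of its own where there are three numbers: the shift along the tool's x, y, z in cm, then the turn, a rotation vector about the tool's x, y, z in degrees, then the finger opening in cm, from 0 to 9.51. A call has exactly 5 rows; each row shifts and turns the pose as measured when the row begins, along the tool's axes as they then stand; what a row does not reach is not made up. A row lasts 1/8 s, in which the tool goes at most 62.5 mm and 10.7 degrees, less where a joint would pass 70% of its speed; a pose out of reach is approached as far as the arm can. A call with a gripper value outside its range is refused whole. The fingers move at their own pace and stop on an object; the grip force is fixed at half the most. Time passes only in rows, so rows that do not move let the fingers close, or fill a call up. It gives the time, the measured TCP pose, the force and the opening at its end, in the units of the state.
- readout.state(): the state, without advancing time (a new reading comes with each control period).
- read_camera(name): name is "scene" or "top" or "wrist"; returns a dict with "img" (400x640x3 uint8, red, green, blue), "vfov" (degrees; the focal length in pixels is half the picture's height over the tangent of half this angle, whatever the lens; pixels are square), "cx", "cy" (the principal point, pixels), "rvec" (rotation vector, rad) and "tvec" (3), from world to camera coordinates, as OpenCV has them; the wrist camera has in their place "mount" (4x4, takes a point from camera to tool coordinates, whose origin is the TCP and whose axes are the tool frame's). Camera axes: x right, y down, z forward; pixel columns grow to the right and rows downward; lengths in mm; the calibration is good to about 2 mm. The wrist camera is an equidistant fisheye: a pixel r from the principal point sees the ray r / f radians off the axis. A picture is of the moment at which its call begins: read the wrist's pose just before it. There is no depth.
- env.job_done(): hands the job in, once; it reports no verdict.
Trained networks look in a picture, given as the dict that the camera call returned (one of the last four; its "shot" number tells which), for a name from the list of things; names that differ only in an ending like _2 or _b are one class to them, and where a whole thing is asked for, a point or a joint stands for the part that bears it (a point fixed in the world has none). Each returns a list of dicts, best first, with "confidence" (0 to 1); they miss things now and then, are a little off and sometimes report something else, mostly with a low value. They report only what shows in the picture. A call takes as long as a camera call. They do not tell look-alikes from the thing itself.
- nets.look_for(picture, thing): "point" ([x, y, z] in mm, in the coordinates of the camera as it stood for that picture, good to about 4 mm: the middle of the surface that is visible of it).
- nets.mark_of(picture, thing): "point" ([x, y, z] in mm, in the coordinates of the camera as it stood for that picture, good to about 4 mm: a listed point, or the origin of a listed thing).
The state is a dict: "t": time; "joints": joint angles; "qvel": joint speeds; "tau": joint torques, N m; "eef_pos": TCP position; "tcp_rot": TCP orientation; "ft_force": force on the tool from outside, world axes, zero at the start; "moment": the same for the moment, N m; "opening": opening from 0.0 (shut) to 1.0 (fully open).
Only numpy, scipy, OpenCV 4.12 (cv2) and the standard library are available. Lean on these libraries where they do the work, as an engineer would, in place of code of your own. Each camera call takes 0.05 s, during which the arm holds its last target. There are 200 camera calls.

## Working session

There is one attempt and no reset: what is moved stays moved. The work goes in short steps, Python scripts to look and compute and a tool call to move; the robot and the scene stay as the last step left them, time stands still between calls to the robot, and variables do not carry over. Pictures are saved under pics/ and viewed, about 12 in all and at most 16, crops included, and the job is handed in when it is done.

Besides the shell and the picture viewer there is one more tool, called after ">>>" by a JSON object that holds its "api" and its "payload", one argument or row to a line. apply_moves: Moves the arm, as the interface text tells. Its arguments: {"type":"object","properties":{"increments":{"type":"array"}},"required":["increments"]}

```bash
mkdir -p pics; ls
cat > h.py <<'E'
import numpy as np, cv2
from scipy.spatial.transform import Rotation as R
from cell import readout, read_camera, env, nets
def pose():
    s=readout.state(); return np.array(s["eef_pos"]), R.from_euler('xyz',s["tcp_rot"]).as_matrix()
def shot(name):
    p,M=pose(); c=read_camera(name); c["p"],c["M"]=p,M; return c
def c2w(c,x):
    x=np.array(x,float)
    if "mount" in c:
        m=np.array(c["mount"]); return c["p"]+c["M"]@(m[:3,:3]@x+m[:3,3])
    Rm=cv2.Rodrigues(np.array(c["rvec"],float))[0]; return Rm.T@(x-np.array(c["tvec"]).ravel())
def w2p(c,w):
    f=c["img"].shape[0]/2/np.tan(np.radians(c["vfov"])/2)
    if "mount" in c:
        m=np.array(c["mount"]); x=m[:3,:3].T@(c["M"].T@(np.array(w)-c["p"])-m[:3,3])
        th=np.arctan2(np.hypot(*x[:2]),x[2]); d=x[:2]/(np.hypot(*x[:2])+1e-9); return np.array([c["cx"],c["cy"]])+f*th*d
    Rm=cv2.Rodrigues(np.array(c["rvec"],float))[0]; x=Rm@np.array(w)+np.array(c["tvec"]).ravel()
    return np.array([c["cx"]+f*x[0]/x[2],c["cy"]+f*x[1]/x[2]])
def p2w(c,uv,z):
    "pixel -> world at height z"
    f=c["img"].shape[0]/2/np.tan(np.radians(c["vfov"])/2); d=np.array(uv,float)-[c["cx"],c["cy"]]
    if "mount" in c:
        r=np.hypot(*d); th=r/f; x=np.array([*(d/(r+1e-9)*np.sin(th)),np.cos(th)])
    else: x=np.array([*d/f,1.])
    o=c2w(c,[0,0,0]); v=c2w(c,x)-o; return o+v*(z-o[2])/v[2]
def save(c,n): cv2.imwrite(f"pics/{n}.png",c["img"][:,:,::-1])
def find(c,names,fn="mark_of",k=3):
    for n in names:
        for d in getattr(nets,fn)(c,n)[:k]:
            w=c2w(c,d["point"]); print(c.get("shot"),n,round(d["confidence"],2),w.round(0),w2p(c,w).round(0))
E
python3 - <<'E'
from h import *
a=shot("top");b=shot("scene")
save(a,"top0");save(b,"scene0")
N=["block","hinge","fork","stud","spindle","stand","pin_a","spacer","washer_a","bush","front_block","tin_box","mallet","former_j"]
find(a,N);find(b,N)
print(env.grip_point_offset, readout.state())
E
```

```text
pics
1 block 0.81 [ 567. -222.    0.] [385. 199.]
1 hinge 0.79 [ 586. -119.   91.] [354. 189.]
1 hinge 0.75 [ 445. -386.    0.] [440. 237.]
1 hinge 0.5 [ 738. -300.   -3.] [407. 145.]
1 fork 0.89 [ 558. -304.   95.] [418. 197.]
1 stud 0.63 [ 604. -245.  141.] [400. 180.]
1 spindle 0.8 [ 570. -200.   18.] [379. 198.]
1 spindle 0.75 [640.  -4.  13.] [315. 177.]
1 spindle 0.68 [ 566. -222.    2.] [385. 199.]
1 stand 0.79 [630.  25.   3.] [306. 181.]
1 stand 0.62 [614. 271.   1.] [227. 187.]
1 pin_a 0.6 [621.  52.   9.] [297. 183.]
1 pin_a 0.47 [641.  -2.  10.] [314. 177.]
1 spacer 0.59 [480. 302.   0.] [217. 230.]
1 washer_a 0.71 [469. 223.  -2.] [243. 233.]
1 washer_a 0.63 [401. 319.  -0.] [211. 256.]
1 washer_a 0.56 [546. 196.   1.] [251. 208.]
1 bush 0.62 [656. 182.  -2.] [256. 173.]
1 tin_box 0.82 [746.  82.  -1.] [287. 145.]
1 mallet 0.68 [ 740. -297.   -1.] [407. 145.]
1 mallet 0.31 [ 556. -283.  107.] [412. 198.]
1 former_j 0.65 [ 739. -297.   -1.] [407. 145.]
1 former_j 0.59 [ 442. -386.   -1.] [440. 238.]
2 block 0.64 [ 567. -218.   -0.] [354. 275.]
2 hinge 0.7 [ 590. -116.   8
[... 676 characters left out ...]
2 former_j 0.84 [ 442. -383.    2.] [350. 340.]
18.8 {'t': 1.5, 'joints': array([-1.40061942e+00,  4.90932383e-01,  1.55886496e+00,  2.05598896e-05,
        1.09168561e+00, -1.05595833e-01]), 'qvel': array([ 0.00057764, -0.00086782,  0.00060476,  0.00064592,  0.0003388 ,
       -0.00046576]), 'tau': array([ 4.27637156e-05, -6.12460613e+01, -2.58425725e+01,  6.93049491e-02,
        4.44829348e-02, -1.19999677e-05]), 'eef_pos': array([ 170.217552  , -601.41563815,  214.6529012 ]), 'tcp_rot': array([-1.57068532e+00,  6.58238490e-06, -2.86582939e+00]), 'ft_force': array([0.83032256, 0.59944283, 0.0081947 ]), 'moment': array([-0.00027669, -0.03961533,  0.05674751]), 'opening': 0.9976913282806515}
```

Run:
```python
import cv2
a=cv2.imread("pics/top0.png")[110:280,190:460]
cv2.imwrite("pics/top0c.png",cv2.resize(a,None,fx=2.9,fy=2.9,interpolation=cv2.INTER_CUBIC))
b=cv2.imread("pics/scene0.png")[150:360,210:450]
cv2.imwrite("pics/scene0c.png",cv2.resize(b,None,fx=2.8,fy=2.8,interpolation=cv2.INTER_CUBIC))
```

```text
(no output)
```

View pics/top0c.png

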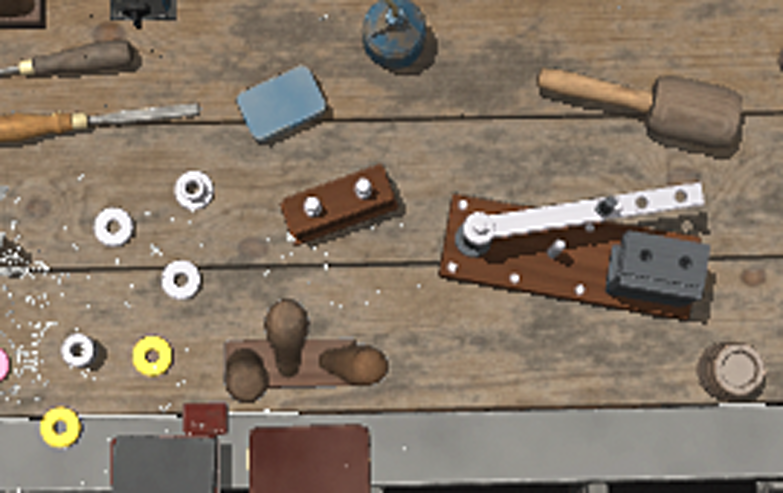

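View pics/scene0c.png

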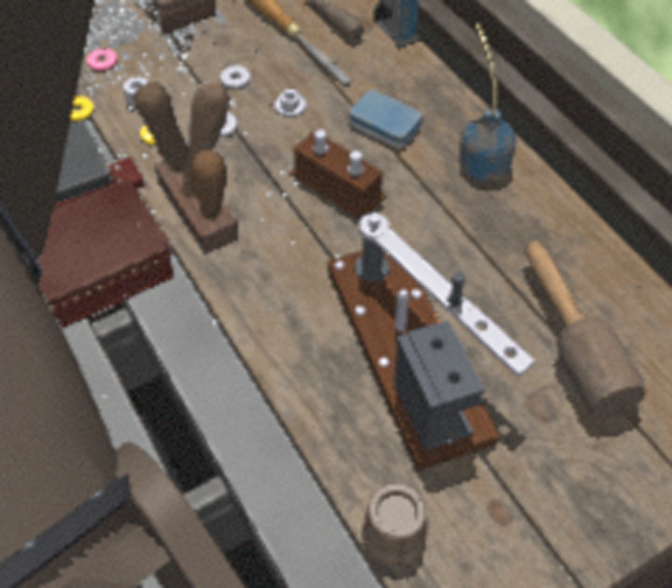

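The picture shows white washers at top px (229,188) and (252,206), the bush at (256,175) and the spacer at (218,231). Look-alikes are the yellow rings at (243,232) and (211,257) and a pink one at (190,236), all rejected by colour. The pins are at (297,183) and (315,177), and the bar is at about 0.3 rad.

Next I move over the bar's stud with the jaws along block x, and look from there.

```bash
cat >> h.py <<'E'
import json
def plan(wps,step=60,start=None):
    "wps: (x,y,z,psi,grip_cm[,hold rows]); prints rows in calls of 5"
    p,M=pose() if start is None else start
    rows=[]
    for x,y,z,psi,g,*hold in wps:
        T=np.array([x,y,z],float); Mt=R.from_euler('xyz',[-np.pi/2,0,psi]).as_matrix()
        rv=R.from_matrix(M.T@Mt).as_rotvec(degrees=True)
        n=max(1,int(np.ceil(max(np.linalg.norm(T-p)/step,np.linalg.norm(rv)/10))))
        for k in range(n,0,-1):
            rv=R.from_matrix(M.T@Mt).as_rotvec(degrees=True)/k
            d=((M.T@(T-p))/k/10).round(2 if k==1 and n==1 else 1); rv=rv.round(1 if np.abs(rv).max()<1 else 0)
            rows.append([(d+0).tolist(),(rv+0).tolist(),g]); p=p+M@d*10; M=M@R.from_rotvec(rv,degrees=True).as_matrix()
        for _ in range(hold[0] if hold else 0): rows.append([[0,0,0],[0,0,0],g])
    while len(rows)%5: rows.append([[0,0,0],[0,0,0],wps[-1][4]])
    for i in range(0,len(rows),5): print(json.dumps(rows[i:i+5]).replace(".0,",",").replace(".0]","]").replace(" ",""))
    print(p.round(1))
PSI=-1.729
E
python3 - <<'E'
from h import *
plan([(595,-225,250,PSI,5)],step=56)
E
```

```text
[[[-4.6,-0.3,-2.2],[0,-6,0],5],[[-4.9,-0.3,-1.7],[0,-6,0],5],[[-5,-0.3,-1.2],[0,-6,0],5],[[-5.1,-0.3,-0.7],[0,-6,0],5],[[-5.2,-0.3,-0.2],[0,-6,0],5]]
[[[-5.1,-0.3,0.4],[0,-6,0],5],[[-5.1,-0.3,0.9],[0,-6,0],5],[[-5,-0.4,1.4],[0,-6,0],5],[[-4.8,-0.3,2],[0,-6,0],5],[[-4.5,-0.4,2.4],[0,-6,0],5]]
[[[-4.3,-0.3,2.9],[0,-5,0],5],[[0,0,0],[0,0,0],5],[[0,0,0],[0,0,0],5],[[0,0,0],[0,0,0],5],[[0,0,0],[0,0,0],5]]
[ 594.8 -224.9  249.6]
```

>>> {"api": "apply_moves", "payload": {
  "increments": [
    [[-4.6,-0.3,-2.2],[0,-6,0],5],
    [[-4.9,-0.3,-1.7],[0,-6,0],5],
    [[-5,-0.3,-1.2],[0,-6,0],5],
    [[-5.1,-0.3,-0.7],[0,-6,0],5],
    [[-5.2,-0.3,-0.2],[0,-6,0],5]
  ]
}}

```text
t: 2.12
eef_pos: [365.6, -427.3, 229.5]
tcp_rot: [-1.57, -0.0, -2.332]
ft_force: [0.1, -0.0, 0.1]
opening: 0.548
```

>>> {"api": "apply_moves", "payload": {
  "increments": [
    [[-5.1,-0.3,0.4],[0,-6,0],5],
    [[-5.1,-0.3,0.9],[0,-6,0],5],
    [[-5,-0.4,1.4],[0,-6,0],5],
    [[-4.8,-0.3,2],[0,-6,0],5],
    [[-4.5,-0.4,2.4],[0,-6,0],5]
  ]
}}

```text
t: 2.75
eef_pos: [561.2, -246.2, 247.7]
tcp_rot: [-1.569, -0.001, -1.791]
ft_force: [1.4, -0.4, 0.6]
opening: 0.524
```

>>> {"api": "apply_moves", "payload": {
  "increments": [
    [[-4.3,-0.3,2.9],[0,-5,0],5],
    [[0,0,0],[0,0,0],5],
    [[0,0,0],[0,0,0],5],
    [[0,0,0],[0,0,0],5],
    [[0,0,0],[0,0,0],5]
  ]
}}

```text
t: 3.38
eef_pos: [600.6, -208.1, 250.7]
tcp_rot: [-1.569, -0.002, -1.698]
ft_force: [0.1, 0.3, 0.5]
opening: 0.525
```

Run:
```python
from h import *
c=shot("wrist"); save(c,"w1"); print(c["p"].round(1), readout.state()["tcp_rot"],np.array(c["mount"]).round(2).tolist(),c["vfov"])
find(c,["stud","hinge","spindle","fork","hole_near","hole_far","block"],k=2)
```

```text
[ 600.6 -208.1  250.7] [-1.56901339 -0.00173678 -1.69843032] [[0.0, 0.96, 0.26, -74.48], [-0.0, -0.26, 0.96, -170.13], [1.0, -0.0, 0.0, -1.4], [0.0, 0.0, 0.0, 1.0]] 65.70646984690485
3 stud 0.69 [ 598. -243.  134.] [324. 226.]
3 hinge 0.83 [ 585. -125.   89.] [297. 107.]
3 hinge 0.61 [ 553. -282.  105.] [288. 253.]
3 spindle 0.75 [ 565. -199.   20.] [294. 166.]
3 fork 0.65 [ 567. -222.   -3.] [298. 179.]
3 fork 0.62 [ 551. -303.   90.] [291. 263.]
3 hole_near 0.91 [ 555. -282.  104.] [290. 252.]
3 hole_far 0.98 [ 545. -318.  106.] [286. 281.]
3 block 0.82 [ 568. -218.   -1.] [299. 177.]
```

View pics/w1.png

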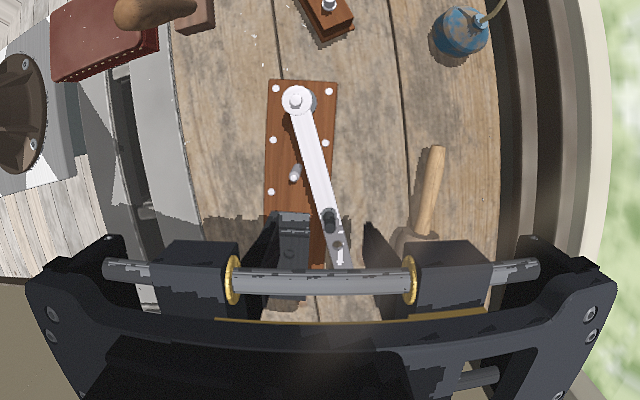

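The wrist view shows the bar end at (337,265), the stud at (329,218), the spindle at (296,172), the hinge at (297,101) and the fork at (293,240), which agrees with the networks. The next step is to pinch the stud.

Run:
```python
from h import *
import pickle
M=R.from_euler('xyz',readout.state()["tcp_rot"]).as_matrix()
c=shot("wrist")
for uv,z in [((329,213),140),((297,101),112),((293,178),30),((297,166),86)]: print(uv,p2w(c,uv,z).round(1))
i=cv2.resize(c["img"][60:280,240:400,::-1],None,fx=3.6,fy=2.7,interpolation=cv2.INTER_CUBIC) if 0 else cv2.resize(c["img"][85:275,250:370,::-1],None,fx=3.1,fy=3.1,interpolation=cv2.INTER_CUBIC)
cv2.imwrite("pics/w1c.png",i)
```

```text
(329, 213) [ 605.4 -228.   140. ]
(297, 101) [ 587.9 -118.8  112. ]
(293, 178) [ 563.7 -212.    30. ]
(297, 166) [ 576.5 -187.9   86. ]
```

View pics/w1c.png

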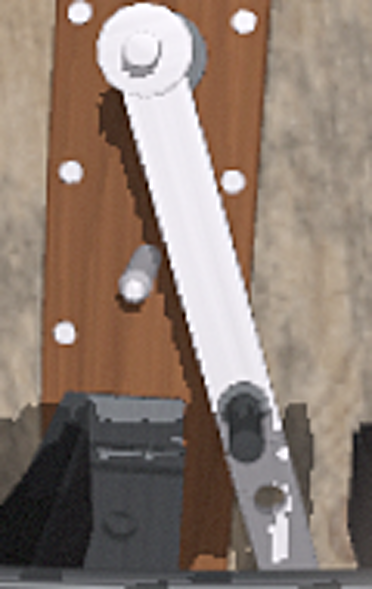

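Run:
```python
from h import *
c=shot("wrist")
for uv,z in [((329.4,227.5),140),((295.3,101),112),((292.9,177.5),86)]: print(uv,p2w(c,uv,z).round(1))
plan([(602,-243,180,PSI,4),(602,-245,150,PSI,4)],step=25)
```

```text
(329.4, 227.5) [ 604.1 -242.8  140. ]
(295.3, 101) [ 586.2 -118.5  112. ]
(292.9, 177.5) [ 570.1 -200.1   86. ]
[[[0.9,1.8,0.1],[0,0.5,0],4],[[0.9,1.8,0.1],[0,0.4,0],4],[[0.9,1.7,0.2],[-0.1,0.5,0],4],[[0.8,1.8,0.2],[0,0.4,0.1],4],[[0.1,1.5,0],[0,0,0],4]]
[[[0.1,1.5,0],[0,0,0],4],[[0,0,0],[0,0,0],4],[[0,0,0],[0,0,0],4],[[0,0,0],[0,0,0],4],[[0,0,0],[0,0,0],4]]
[ 602.  -244.9  149.7]
```

>>> {"api": "apply_moves", "payload": {
  "increments": [
    [[0.9,1.8,0.1],[0,0.5,0],4],
    [[0.9,1.8,0.1],[0,0.4,0],4],
    [[0.9,1.7,0.2],[-0.1,0.5,0],4],
    [[0.8,1.8,0.2],[0,0.4,0.1],4],
    [[0.1,1.5,0],[0,0,0],4]
  ]
}}

```text
t: 4.5
eef_pos: [601.8, -246.9, 157.9]
tcp_rot: [-1.572, 0.001, -1.731]
ft_force: [0.8, -0.8, 0.4]
opening: 0.418
```

>>> {"api": "apply_moves", "payload": {
  "increments": [
    [[0,2,0],[0,0,0],4],
    [[0,1.8,0],[0,0,0],4],
    [[0,0,0],[0,0,0],4],
    [[0,0,0],[0,0,0],4],
    [[0,0,0],[0,0,0],4]
  ]
}}

```text
t: 5.12
eef_pos: [601.6, -246.9, 116.6]
tcp_rot: [-1.573, 0.001, -1.731]
ft_force: [0.6, 0.2, 0.4]
opening: 0.417
```

Run:
```python
from h import *
H=np.array([586.5,-119]); w=[]
s=(H[0]+126*np.cos(-1.43),H[1]+126*np.sin(-1.43))
plan([(s[0],s[1],110,PSI,2.0,4)])
p=np.array([*s,110.]);M=R.from_euler('xyz',[-np.pi/2,0,PSI]).as_matrix()
for k in range(1,13):
    a=-1.43+.1*k; w.append((H[0]+126*np.cos(a),H[1]+126*np.sin(a),110,PSI+.1*k,2.0))
plan(w,start=(p,M))
```

```text
[[[-0.35,0.66,0.21],[0.1,-0.1,-0.1],2],[[0,0,0],[0,0,0],2],[[0,0,0],[0,0,0],2],[[0,0,0],[0,0,0],2],[[0,0,0],[0,0,0],2]]
[ 604.2 -243.7  110. ]
[[[-0.43,0,1.18],[0,-6,0],2],[[-0.43,0,1.19],[0,-5,0],2],[[-0.44,0,1.18],[0,-6,0],2],[[-0.43,0,1.18],[0,-6,0],2],[[-0.43,0,1.18],[0,-6,0],2]]
[[[-0.42,0,1.19],[0,-5,0],2],[[-0.44,0,1.18],[0,-6,0],2],[[-0.43,0,1.18],[0,-6,0],2],[[-0.43,0,1.19],[0,-6,0],2],[[-0.42,0,1.19],[0,-5,0],2]]
[[[-0.44,0,1.18],[0,-6,0],2],[[-0.43,0,1.18],[0,-6,0],2],[[0,0,0],[0,0,0],2],[[0,0,0],[0,0,0],2],[[0,0,0],[0,0,0],2]]
[ 709.2 -147.7  110. ]
```

>>> {"api": "apply_moves", "payload": {
  "increments": [
    [[-0.35,0.66,0.21],[0,0,0],2],
    [[0,0,0],[0,0,0],2],
    [[0,0,0],[0,0,0],2],
    [[0,0,0],[0,0,0],2],
    [[0,0,0],[0,0,0],2]
  ]
}}

```text
t: 5.75
eef_pos: [604.8, -243.5, 110.8]
tcp_rot: [-1.571, 0.001, -1.731]
ft_force: [-0.3, -0.4, 0.4]
opening: 0.21
```

>>> {"api": "apply_moves", "payload": {
  "increments": [
    [[-0.43,0,1.18],[0,-6,0],2],
    [[-0.43,0,1.19],[0,-5,0],2],
    [[-0.44,0,1.18],[0,-6,0],2],
    [[-0.43,0,1.18],[0,-6,0],2],
    [[-0.43,0,1.18],[0,-6,0],2]
  ]
}}

```text
t: 6.38
eef_pos: [662.7, -219.8, 110.9]
tcp_rot: [-1.572, 0.002, -1.211]
ft_force: [-1.4, 0.5, 0.3]
opening: 0.209
```

Run:
```python
from h import *
p,M=pose(); print(p,readout.state()["tcp_rot"],readout.state()["ft_force"])
H=np.array([586.5,-119]); d=p[:2]-H; print(np.hypot(*d),np.arctan2(d[1],d[0])); a0=np.arctan2(d[1],d[0])
w=[(H[0]+126*np.cos(a),H[1]+126*np.sin(a),110,PSI+.3+(a-a0)+.2,2.0) for a in np.arange(a0+.1,-.28,.1)]
plan(w)
```

```text
[ 662.70452429 -219.82411655  110.86175713] [-1.57242699  0.00170626 -1.2109864 ] [-1.35967361  0.47619685  0.27950913]
126.3828785883507 -0.9235830808563399
[[[-0.45,0.09,1.18],[0,-5,0],2],[[-0.44,-0.01,1.18],[0,-5,0],2],[[-0.44,0,1.18],[0,-6,0],2],[[-0.44,0,1.18],[0,-6,0],2],[[-0.44,0,1.18],[0,-6,0],2]]
[[[-0.43,0,1.18],[0,-5,0],2],[[0,0,0],[0,0,0],2],[[0,0,0],[0,0,0],2],[[0,0,0],[0,0,0],2],[[0,0,0],[0,0,0],2]]
[ 705.9 -159.1  110. ]
```

>>> {"api": "apply_moves", "payload": {
  "increments": [
    [[-0.45,0,1.18],[0,-5,0],2],
    [[-0.44,0,1.18],[0,-5,0],2],
    [[-0.44,0,1.18],[0,-6,0],2],
    [[-0.44,0,1.18],[0,-6,0],2],
    [[-0.44,0,1.18],[0,-6,0],2]
  ]
}}

```text
t: 7.0
eef_pos: [702.1, -170.0, 110.7]
tcp_rot: [-1.572, 0.003, -0.706]
ft_force: [-0.9, -0.3, 0.4]
opening: 0.213
```

>>> {"api": "apply_moves", "payload": {
  "increments": [
    [[-0.43,0,1.18],[0,-5,0],2],
    [[0,0,0],[0,0,0],3],
    [[0,0,0],[0,0,0],4],
    [[0,-5,0],[0,0,0],5],
    [[0,-5,0],[0,0,0],5]
  ]
}}

```text
t: 7.62
eef_pos: [705.2, -158.6, 208.4]
tcp_rot: [-1.575, 0.01, -0.622]
ft_force: [0.6, 0.6, 0.4]
opening: 0.515
```

Run:
```python
from h import *
p,M=pose(); print(p,readout.state()["tcp_rot"])
plan([(585,-165,235,PSI,5)],step=30)
```

```text
[ 705.16237192 -158.64126385  208.38908398] [-1.57491737  0.01041593 -0.62194038]
[[[-1.3,-0.4,-1.1],[0,9,0],5],[[-1.2,-0.4,-1.3],[0,9,0],5],[[-1,-0.3,-1.4],[0,9,0],5],[[-0.7,-0.4,-1.6],[0,9,0],5],[[-0.5,-0.3,-1.6],[0,9,0],5]]
[[[-0.2,-0.4,-1.7],[0,9,0],5],[[0.2,-0.3,-1.7],[1,9,0],5],[[0,0,0],[0,0,0],5],[[0,0,0],[0,0,0],5],[[0,0,0],[0,0,0],5]]
[ 585.3 -165.5  234.7]
```

Run:
```python
from h import *
plan([(583,-262,225,PSI,5,2)],step=30)
```

```text
[[[-0.6,-0.2,-2.2],[0,9,0],5],[[-0.2,-0.2,-2.3],[0,9,0],5],[[0.2,-0.2,-2.3],[0,9,0],5],[[0.5,-0.2,-2.2],[0,9,0],5],[[0.8,-0.3,-2.1],[0,9,0],5]]
[[[1.2,-0.2,-2],[0,9,0],5],[[1.5,-0.3,-1.7],[1,9,0],5],[[0,0,0],[0,0,0],5],[[0,0,0],[0,0,0],5],[[0,0,0],[0,0,0],5]]
[ 583.4 -262.2  225.4]
```

>>> {"api": "apply_moves", "payload": {
  "increments": [
    [[-0.6,-0.2,-2.2],[0,9,0],5],
    [[-0.2,-0.2,-2.3],[0,9,0],5],
    [[0.2,-0.2,-2.3],[0,9,0],5],
    [[0.5,-0.2,-2.2],[0,9,0],5],
    [[0.8,-0.3,-2.1],[0,9,0],5]
  ]
}}

```text
t: 8.25
eef_pos: [615.2, -235.1, 225.1]
tcp_rot: [-1.574, 0.0, -1.441]
ft_force: [-0.2, 0.1, -0.3]
opening: 0.529
```

>>> {"api": "apply_moves", "payload": {
  "increments": [
    [[1.2,-0.2,-2],[0,9,0],5],
    [[1.5,-0.3,-1.7],[1,9,0],5],
    [[0,0,0],[0,0,0],5],
    [[0,0,0],[0,0,0],5],
    [[0,0,0],[0,0,0],5]
  ]
}}

```text
t: 8.88
eef_pos: [577.1, -267.1, 231.0]
tcp_rot: [-1.556, 0.0, -1.771]
ft_force: [0.9, 0.1, 0.1]
opening: 0.523
```

Run:
```python
from h import *
c=shot("wrist"); save(c,"w2"); print(c["p"].round(1), readout.state()["tcp_rot"],readout.state()["qvel"].round(3))
find(c,["stud","hinge","spindle","fork","hole_near","hole_far","block"],k=2)
x0,y0=200,0
cv2.imwrite("pics/w2c.png",cv2.resize(c["img"][0:280,180:420,::-1],None,fx=2.1,fy=2.1,interpolation=cv2.INTER_CUBIC))
```

```text
[ 577.1 -267.1  231. ] [-1.55613541e+00  3.76893364e-04 -1.77052618e+00] [ 0.002 -0.001  0.003  0.    -0.002  0.005]
6 stud 0.88 [ 705. -157.  134.] [436.  52.]
6 hinge 0.77 [ 588. -121.   90.] [301.  44.]
6 spindle 0.68 [ 567. -222.   -4.] [305. 138.]
6 spindle 0.64 [ 569. -202.   21.] [302. 123.]
6 fork 0.92 [ 550. -302.   92.] [301. 222.]
6 hole_near 0.81 [ 553. -283.  104.] [300. 209.]
6 hole_far 0.72 [ 549. -319.  108.] [304. 242.]
6 block 0.6 [ 565. -219.   -3.] [303. 136.]
6 block 0.47 [ 554. -285.  104.] [301. 210.]
```

View pics/w2c.png

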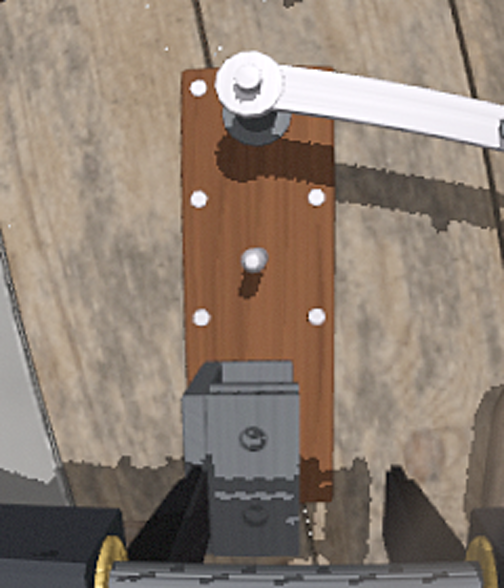

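Run:
```python
from h import *
c=shot("wrist")
for n,uv,z in [("tip",(253,260),86),("near",(254,438),108),("far",(256,516),108),("hinge",(247,77),112),("tl",(182,70),20),("tr",(333,68),20),("br",(333,501),20),("eye",(249,84),99)]:
    print(n,p2w(c,(uv[0]/2.1+180-.25,uv[1]/2.1-.25),z).round(1))
```

```text
tip [ 570.1 -201.    86. ]
near [ 554.1 -281.9  108. ]
far [ 546.1 -321.6  108. ]
hinge [ 585.7 -118.6  112. ]
tl [548.8 -81.3  20. ]
tr [635.  -99.1  20. ]
br [ 583.9 -359.8   20. ]
eye [ 585.8 -118.8   99. ]
```

```bash
sed -i 's/^PSI=.*/PSI=-1.764; SP=np.array([569.8,-201.1]); NEAR=np.array([553.9,-282.5]); FAR=np.array([546.3,-321.8]); HG=np.array([585.9,-117.6])/' h.py
python3 - <<'E'
from h import *
plan([(560,170,260,PSI,6)],step=58)
E
```

```text
[[[-5.3,-0.4,-1.3],[-0.1,-0.1,0],6],[[-5.3,-0.4,-1.3],[-0.1,-0.1,0],6],[[-5.3,-0.4,-1.3],[-0.1,0,0],6],[[-5.3,-0.4,-1.3],[-0.1,-0.1,0],6],[[-5.3,-0.3,-1.2],[-0.1,0,0],6]]
[[[-5.3,-0.4,-1.3],[-0.1,-0.1,0],6],[[-5.4,-0.3,-1.2],[-0.1,0,0],6],[[-5.4,-0.4,-1.3],[-0.1,-0.1,0],6],[[0,0,0],[0,0,0],6],[[0,0,0],[0,0,0],6]]
[559.9 170.5 260.3]
```

>>> {"api": "apply_moves", "payload": {
  "increments": [
    [[-5.3,-0.4,-1.3],[-0.2,-0.1,0],6],
    [[-5.3,-0.4,-1.3],[-0.2,-0.1,0],6],
    [[-5.3,-0.4,-1.3],[-0.2,0,0],6],
    [[-5.3,-0.4,-1.3],[-0.1,0,0],6],
    [[-5.3,-0.4,-1.3],[-0.1,0,0],6]
  ]
}}

```text
t: 9.95
eef_pos: [565.2, 9.5, 250.5]
tcp_rot: [-1.57, 0.0, -1.774]
ft_force: [1.0, -0.1, 0.2]
opening: 0.634
```

>>> {"api": "apply_moves", "payload": {
  "increments": [
    [[-5.3,-0.4,-1.3],[-0.1,0,0],6],
    [[-5.3,-0.4,-1.3],[0,0,0],6],
    [[-4,-0.4,-1],[0,0,0],6],
    [[0,0,0],[0,0,0],6],
    [[0,0,0],[0,0,0],6]
  ]
}}

```text
t: 10.58
eef_pos: [558.2, 167.8, 263.7]
tcp_rot: [-1.57, 0.001, -1.769]
ft_force: [0.7, -0.5, -0.1]
opening: 0.635
```

Run:
```python
from h import *
c=shot("wrist"); save(c,"w3"); print(c["p"].round(1), readout.state()["tcp_rot"],readout.state()["qvel"].round(3))
find(c,["spacer","washer_a","bush","pin_a","stand","front_block"],k=4)
cv2.imwrite("pics/w3c.png",cv2.resize(c["img"][0:240,130:480,::-1],None,fx=2,fy=2,interpolation=cv2.INTER_CUBIC))
```

```text
[558.2 167.8 263.7] [-1.57033939e+00  9.41527451e-04 -1.76997709e+00] [-0.015 -0.001  0.002  0.    -0.001  0.001]
8 spacer 0.71 [475. 301.  -2.] [245.  87.]
8 washer_a 0.93 [393. 324.  -2.] [190.  87.]
8 washer_a 0.9 [610. 269.  -2.] [343.  88.]
8 washer_a 0.83 [548. 192.   1.] [311. 151.]
8 washer_a 0.81 [469. 224.   1.] [252. 140.]
8 bush 0.88 [645. 179.   2.] [380. 146.]
8 stand 0.66 [626.  25.  -3.] [382. 246.]
```

View pics/w3c.png

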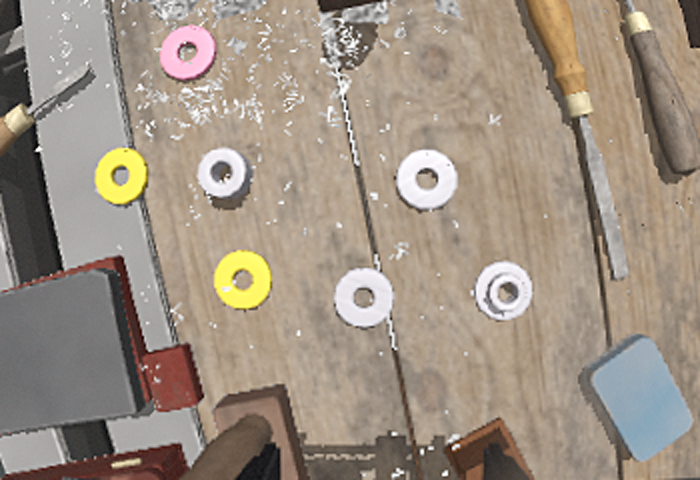

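```bash
cat >> h.py <<'E'
def white(c,uv,z,r=26,thr=170,show=True):
    "centre of bright grey blob near uv -> world at height z"
    im=c["img"].astype(int); m=((im.min(2)>thr)&(im.max(2)-im.min(2)<40)).astype(np.uint8)
    k=np.zeros_like(m); cv2.circle(k,(int(uv[0]),int(uv[1])),r,1,-1); m=cv2.morphologyEx(m*k,cv2.MORPH_OPEN,np.ones((3,3)))
    n,l,s,ce=cv2.connectedComponentsWithStats(m); j=1+np.argmax(s[1:,4])
    pts=cv2.findNonZero((l==j).astype(np.uint8)); h=cv2.convexHull(pts); (a,b),ax,an=cv2.fitEllipse(h) if len(h)>5 else (cv2.minEnclosingCircle(h)[0],0,0)
    mm=cv2.moments(h); g=(mm["m10"]/mm["m00"],mm["m01"]/mm["m00"])
    w=p2w(c,g,z); print("hull",np.round(g,1),"ell",np.round((a,b),1),np.round(ax,1),"->",w.round(1)); return w
E
python3 - <<'E'
from h import *
c=shot("wrist")
for n,uv,z in [("spacer",(240.5,86),28),("washerF",(343.5,89.5),8),("washerN",(312,148.5),8),("bush",(381.5,145.5),6)]:
    print(n); white(c,uv,z,r=20)
plan([(476,300,120,PSI,6),],step=55)
E
```

```text
spacer
hull [239.8  85.4] ell [240.1  85.4] [23.3 25.1] -> [475.7 300.4  28. ]
washerF
hull [342.6  88.5] ell [342.7  88.6] [29.3 30.5] -> [608.  267.8   8. ]
washerN
hull [311.3 147.9] ell [311.4 147.8] [29.4 30. ] -> [549.8 195.8   8. ]
bush
hull [381.4 144.4] ell [381.3 144.5] [28.5 29.4] -> [647.  181.7   6. ]
[[[-2.8,3.6,-2.7],[0,-0.1,0],6],[[-2.9,3.6,-2.7],[0,-0.1,0],6],[[-2.8,3.6,-2.6],[0,-0.1,0],6],[[-2.9,3.6,-2.7],[0,-0.1,-0.1],6],[[0,0,0],[0,0,0],6]]
[476.  300.4 119.8]
```

>>> {"api": "apply_moves", "payload": {
  "increments": [
    [[-2.8,3.6,-2.7],[0,-0.1,0],6],
    [[-2.9,3.6,-2.7],[0,-0.1,0],6],
    [[-2.8,3.6,-2.6],[0,-0.1,0],6],
    [[-2.5,3.6,-2.5],[0,0,0],6],
    [[0,0,0],[0,0,0],6]
  ]
}}

```text
t: 11.6
eef_pos: [476.8, 298.0, 116.3]
tcp_rot: [-1.567, 0.002, -1.769]
ft_force: [0.9, -0.1, -0.0]
opening: 0.629
```

Run:
```python
from h import *
c=shot("wrist"); save(c,"w4"); print(c["p"].round(1), readout.state()["tcp_rot"],readout.state()["qvel"].round(3))
find(c,["spacer"],k=2); uv=w2p(c,(476,301,28)); print(uv,w2p(c,c["p"]))
white(c,uv,28,r=40)
cv2.imwrite("pics/w4c.png",cv2.resize(c["img"][100:300,200:440,::-1],None,fx=2,fy=2,interpolation=cv2.INTER_CUBIC))
```

```text
[476.8 298.  116.3] [-1.564955    0.0031854  -1.76990234] [-0.032 -0.03  -0.031 -0.004  0.016 -0.011]
10 spacer 0.61 [473. 300.  -3.] [317. 190.]
[320.20684953 196.68862143] [322.91996393 240.44422954]
hull [320.1 197.1] ell [320.1 197.2] [36.9 38.3] -> [475.8 300.6  28. ]
```

View pics/w4c.png

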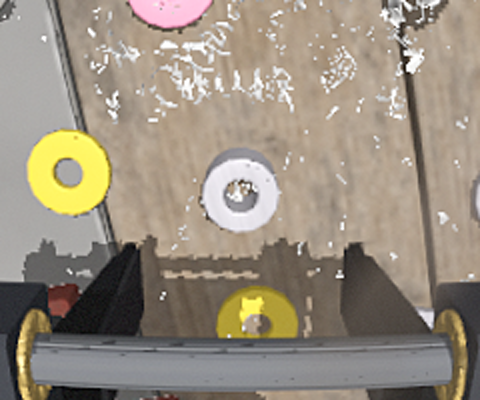

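Run:
```python
from h import *
plan([(475.8,300.6,8,PSI,6),(475.8,300.6,6,PSI,6,1)],step=38)
```

```text
[[[-0.1,3.7,-0.2],[-0.1,-0.1,-0.1],6],[[-0.1,3.7,-0.1],[-0.2,-0.1,-0.1],6],[[0,3.7,-0.2],[-0.1,-0.2,0],6],[[-0.04,0.18,0.04],[0,0,0],6],[[0,0,0],[0,0,0],6]]
[475.8 300.6   6. ]
```

>>> {"api": "apply_moves", "payload": {
  "increments": [
    [[-0.1,3.6,-0.2],[-0.1,0,-0.1],6],
    [[-0.1,3.6,0],[-0.1,0,-0.1],6],
    [[0,2.5,0],[-0.1,0,0],6],
    [[0,0.5,0],[0,0,0],6],
    [[0,0,0],[0,0,0],6]
  ]
}}

```text
t: 12.32
eef_pos: [486.5, 297.6, 21.3]
tcp_rot: [-1.557, 0.009, -1.777]
ft_force: [-0.1, -0.6, -0.1]
opening: 0.632
```

Run:
```python
from h import *
print(pose()[0]); plan([(475.8,300.6,6,PSI,6)])
```

```text
[486.49189923 297.554739    21.26436452]
[[[-0.07,1.51,-1.13],[-0.8,-0.7,-0.5],6],[[0,0,0],[0,0,0],6],[[0,0,0],[0,0,0],6],[[0,0,0],[0,0,0],6],[[0,0,0],[0,0,0],6]]
[475.8 300.6   6. ]
```

>>> {"api": "apply_moves", "payload": {
  "increments": [
    [[-0.1,0,-1.1],[-0.8,-0.7,-0.5],6],
    [[0,0,0],[0,0,0],6],
    [[0,1.4,0],[0,0,0],6],
    [[0,0,0],[0,0,0],6],
    [[0,0,0],[0,0,0],6]
  ]
}}

```text
t: 12.95
eef_pos: [476.4, 301.4, 9.0]
tcp_rot: [-1.569, 0.002, -1.764]
ft_force: [0.3, 0.8, 0.8]
opening: 0.632
```

Run:
```python
from h import *
print(pose()[0]); plan([(475.8,300.6,6,PSI,6)])
```

```text
[476.4487088  301.42250682   8.96256506]
[[[0.09,0.3,-0.05],[-0.1,0,-0.1],6],[[0,0,0],[0,0,0],6],[[0,0,0],[0,0,0],6],[[0,0,0],[0,0,0],6],[[0,0,0],[0,0,0],6]]
[475.8 300.6   6. ]
```

>>> {"api": "apply_moves", "payload": {
  "increments": [
    [[0.1,0.3,0],[0,0,0],6],
    [[0,0,0],[0,0,0],2],
    [[0,0,0],[0,0,0],2],
    [[0,0,0],[0,0,0],2],
    [[0,0,0],[0,0,0],2]
  ]
}}

```text
t: 13.58
eef_pos: [476.4, 300.3, 5.8]
tcp_rot: [-1.569, 0.002, -1.764]
ft_force: [0.2, 0.7, -2.1]
opening: 0.355
```

>>> {"api": "apply_moves", "payload": {
  "increments": [
    [[0,-2,0],[0,0,0],2],
    [[0,-5,0],[0,0,0],2],
    [[0,-5,0],[0,0,0],2],
    [[0,-5,0],[0,0,0],2],
    [[0,-5,0],[0,0,0],2]
  ]
}}

```text
t: 14.2
eef_pos: [474.4, 299.2, 228.4]
tcp_rot: [-1.576, -0.003, -1.764]
ft_force: [0.5, -0.0, -1.2]
opening: 0.357
```

Run:
```python
from h import *
print(pose()[0],readout.state()["tcp_rot"])
plan([(545,150,260,PSI,2),(SP[0]+1,SP[1]+15,200,PSI,2)],step=55)
```

```text
[474.40061929 299.23340555 228.43261096] [-1.57586232 -0.00346732 -1.7639433 ]
[[[3.3,-0.8,2.4],[0.1,0,0],2],[[3.3,-0.8,2.5],[0.1,0,0.1],2],[[3.3,-0.8,2.4],[0,0,0],2],[[3.4,-0.8,2.5],[0.1,0,0.1],2],[[4.6,0.9,1.3],[0,0,0],2]]
[[[4.6,0.9,1.3],[0,0,0],2],[[4.7,0.9,1.3],[0,0,0],2],[[4.6,0.8,1.3],[0,0,0],2],[[4.7,0.9,1.3],[0,0,0],2],[[4.6,0.8,1.2],[0,0,0],2]]
[[[4.7,0.9,1.3],[0,0,0],2],[[0,0,0],[0,0,0],2],[[0,0,0],[0,0,0],2],[[0,0,0],[0,0,0],2],[[0,0,0],[0,0,0],2]]
[ 571.1 -186.3  199.5]
```

>>> {"api": "apply_moves", "payload": {
  "increments": [
    [[3.3,-0.8,2.4],[0,0,0],2],
    [[3.3,-0.8,2.5],[0,0,0],2],
    [[3.3,-0.8,2.4],[0,0,0],2],
    [[3.4,-0.8,2.5],[0,0,0],2],
    [[4.6,0.6,1.3],[0,0,0],2]
  ]
}}

```text
t: 14.82
eef_pos: [551.5, 99.8, 260.3]
tcp_rot: [-1.568, 0.001, -1.758]
ft_force: [0.8, 0.1, -1.2]
opening: 0.357
```

>>> {"api": "apply_moves", "payload": {
  "increments": [
    [[4.6,0.7,1.3],[0,0,0],2],
    [[4.7,0.7,1.3],[0,0,0],2],
    [[4.6,0.7,1.3],[0,0,0],2],
    [[4.7,0.8,1.3],[0,0,0],2],
    [[4.6,0.8,1.2],[0,0,0],2]
  ]
}}

```text
t: 15.45
eef_pos: [570.6, -147.8, 222.3]
tcp_rot: [-1.568, 0.001, -1.758]
ft_force: [0.1, 0.4, -0.6]
opening: 0.362
```

>>> {"api": "apply_moves", "payload": {
  "increments": [
    [[3.5,0.8,1],[0,0,0],2],
    [[0,0,0],[0,0,0],2],
    [[0,0,0],[0,0,0],2],
    [[0,0,0],[0,0,0],2],
    [[0,0,0],[0,0,0],2]
  ]
}}

```text
t: 16.08
eef_pos: [573.1, -185.7, 213.4]
tcp_rot: [-1.57, 0.002, -1.76]
ft_force: [0.4, -0.2, -1.2]
opening: 0.356
```

Run:
```python
from h import *
c=shot("wrist"); print(c["p"].round(1),readout.state()["tcp_rot"],readout.state()["opening"])
cv2.imwrite("pics/w5c.png",cv2.resize(c["img"][100:290,230:410,::-1],None,fx=3,fy=3,interpolation=cv2.INTER_CUBIC))
print("tcp px",w2p(c,c["p"]),"spacer top expected",w2p(c,c["p"]+[0,0,22]), "tip", w2p(c,[*SP,86]))
find(c,["spacer","spindle"],k=2)
plan([(SP[0],SP[1],125,PSI,2)],step=25)
```

```text
[ 573.1 -185.7  213.4] [-1.56970921e+00  1.67869867e-03 -1.75986292e+00] 0.35669021135411394
tcp px [322.91292138 240.46584971] spacer top expected [323.25423094 256.88083007] tip [321.45233139 204.10412366]
11 spacer 0.71 [ 567. -203.   24.] [319. 191.]
11 spacer 0.6 [ 568. -184.  206.] [314. 234.]
11 spindle 0.85 [ 567. -200.   23.] [319. 189.]
[[[0.4,2.2,0],[0,0.1,0],2],[[0.4,2.2,0],[0,0,0],2],[[0.4,2.2,0],[0,0.1,0],2],[[0.4,2.2,-0.1],[-0.1,0,-0.1],2],[[0,0,0],[0,0,0],2]]
[ 569.2 -201.5  125.3]
```

View pics/w5c.png

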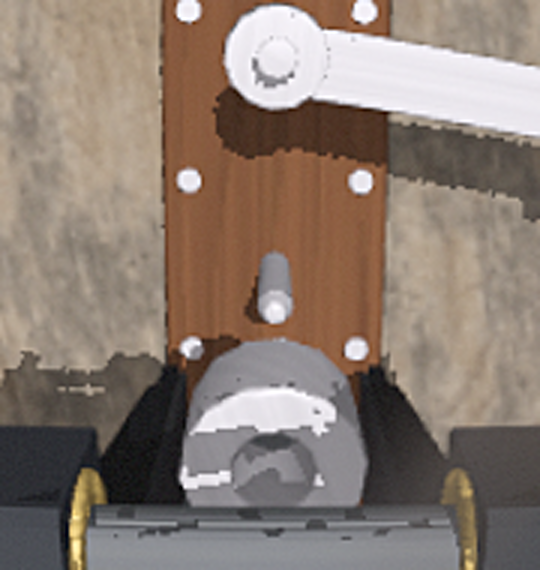

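Run:
```python
from h import *
c=shot("wrist"); 
a=p2w(c,(320.7,256.4),c["p"][2]+22); b=p2w(c,(321.5,202.5),86); print(a,b,"part-tcp",a-c["p"], "move",b-a)
```

```text
[ 571.84239568 -185.54768884  235.32950893] [ 570.1772428  -199.82141272   86.        ] part-tcp [-1.28022268  0.54094079 22.        ] move [  -1.66515288  -14.27372389 -149.32950893]
```

>>> {"api": "apply_moves", "payload": {
  "increments": [
    [[0.4,2.2,0],[0,0,0],2],
    [[0.4,2.2,0],[0,0,0],2],
    [[0.4,2.2,0],[0,0,0],2],
    [[0.3,2.2,0],[0,0,0],2],
    [[0,2,0],[0,0,0],2]
  ]
}}

```text
t: 16.9
eef_pos: [571.7, -201.0, 104.3]
tcp_rot: [-1.565, 0.0, -1.759]
ft_force: [0.4, -0.3, -1.2]
opening: 0.358
```

Run:
```python
from h import *
c=shot("wrist"); print(c["p"],readout.state()["tcp_rot"]);plan([(570.7,-200.3,98,PSI,2)])
```

```text
[ 571.70144117 -201.0120776   104.29365277] [-1.56855770e+00  1.37053439e-03 -1.75936234e+00]
[[[-0.02,0.38,0],[-0.1,0.3,-0.1],2],[[0,0,0],[0,0,0],2],[[0,0,0],[0,0,0],2],[[0,0,0],[0,0,0],2],[[0,0,0],[0,0,0],2]]
[ 570.7 -200.3   98. ]
```

>>> {"api": "apply_moves", "payload": {
  "increments": [
    [[0,0.4,0],[0,0.3,0],2],
    [[0,0,0],[0,0,0],2],
    [[0,0.5,0],[0,0,0],2],
    [[0,0.5,0],[0,0,0],2],
    [[0,0,0],[0,0,0],2]
  ]
}}

```text
t: 17.58
eef_pos: [571.6, -200.6, 88.9]
tcp_rot: [-1.566, 0.001, -1.765]
ft_force: [-0.2, 0.4, -0.8]
opening: 0.36
```

Run:
```python
from h import *
s=readout.state();print(s["ft_force"],s["moment"]);plan([(570.7,-200.3,82,PSI,2)])
c=shot("wrist"); print(c["p"]);cv2.imwrite("pics/w6c.png",cv2.resize(c["img"][160:290,230:410,::-1],None,fx=3.5,fy=3.5,interpolation=cv2.INTER_CUBIC))
```

```text
[-0.22368314  0.43561512 -0.75956852] [-0.05371062 -0.10267784 -0.0116513 ]
[[[-0.01,0.69,-0.09],[-0.3,0,0],2],[[0,0,0],[0,0,0],2],[[0,0,0],[0,0,0],2],[[0,0,0],[0,0,0],2],[[0,0,0],[0,0,0],2]]
[ 570.8 -200.3   82. ]
[ 571.58304449 -200.5623312    88.91190545]
```

>>> {"api": "apply_moves", "payload": {
  "increments": [
    [[0,0.5,-0.1],[0,0,0],2],
    [[0,0.5,0],[0,0,0],2],
    [[0,0.5,0],[0,0,0],2],
    [[0,0.5,0],[0,0,0],2],
    [[0,0,0],[0,0,0],2]
  ]
}}

```text
t: 18.25
eef_pos: [570.7, -200.4, 67.6]
tcp_rot: [-1.566, 0.001, -1.765]
ft_force: [0.8, -0.4, -0.9]
opening: 0.355
```

Run:
```python
from h import *
s=readout.state();print(s["ft_force"],s["moment"]);plan([(570.5,-200.5,30,PSI,2)],step=10)
```

```text
[ 0.77114379 -0.42865375 -0.8735595 ] [-0.0265361  -0.06264475 -0.06103059]
[[[0,0.9,0],[-0.1,0,0],2],[[0,1,0],[-0.1,0,0],2],[[0,0.9,0],[0,0,0],2],[[0,1,0],[-0.1,0,0],2],[[0,0,0],[0,0,0],2]]
[ 570.8 -200.4   29.6]
```

>>> {"api": "apply_moves", "payload": {
  "increments": [
    [[0,0.9,0],[-0.1,0,0],2],
    [[0,1,0],[-0.1,0,0],2],
    [[0,0.9,0],[0,0,0],2],
    [[0,1,0],[-0.1,0,0],2],
    [[0,0.2,0],[0,0,0],2]
  ]
}}

```text
t: 18.88
eef_pos: [570.8, -200.4, 25.6]
tcp_rot: [-1.572, 0.001, -1.765]
ft_force: [-8.7, 2.7, 29.1]
opening: 0.358
```

>>> {"api": "apply_moves", "payload": {
  "increments": [
    [[0,0,0],[0,0,0],5],
    [[0,0,0],[0,0,0],5],
    [[0,0,0],[0,0,0],5],
    [[0,0,0],[0,0,0],5],
    [[0,-1,0],[0,0,0],5]
  ]
}}

```text
t: 19.5
eef_pos: [570.6, -200.3, 34.9]
tcp_rot: [-1.573, 0.001, -1.765]
ft_force: [0.1, -0.5, -0.7]
opening: 0.529
```

>>> {"api": "apply_moves", "payload": {
  "increments": [
    [[0,-2,0],[0,0,0],5],
    [[0,-4,0],[0,0,0],5],
    [[0,-5,0],[0,0,0],5],
    [[0,-5,0],[0,0,0],5],
    [[0,-5,0],[0,0,0],6]
  ]
}}

```text
t: 20.12
eef_pos: [569.8, -200.1, 251.5]
tcp_rot: [-1.577, 0.002, -1.765]
ft_force: [0.6, -0.6, 0.3]
opening: 0.587
```

Run:
```python
from h import *
c=shot("wrist"); print(c["p"].round(1))
find(c,["spacer","spindle"],k=2)
plan([(548,150,240,PSI,6),(549,190,190,PSI,6)],step=57)
```

```text
[ 569.8 -200.1  251.5]
15 spacer 0.6 [ 567. -195.   20.] [320. 167.]
15 spindle 0.91 [ 568. -203.   25.] [322. 173.]
15 spindle 0.51 [ 566. -222.   -3.] [323. 182.]
[[[-4.9,0.2,-1.3],[0,0,0],6],[[-4.8,0.2,-1.3],[0,0,0],6],[[-4.9,0.2,-1.3],[0,0,0],6],[[-4.8,0.2,-1.3],[0,0,0],6],[[-4.9,0.2,-1.3],[0,0,0],6]]
[[[-4.8,0.1,-1.2],[0,0,0],6],[[-4.9,0.2,-1.3],[0.1,0,0],6],[[-1.9,2.5,-0.3],[0,0,0],6],[[-2,2.5,-0.4],[0,0,0],6],[[0,0,0],[0,0,0],6]]
[548.6 190.1 189.7]
```

>>> {"api": "apply_moves", "payload": {
  "increments": [
    [[-4.9,0.2,-1.3],[0,0,0],6],
    [[-4.8,0.2,-1.3],[0,0,0],6],
    [[-4.9,0.2,-1.3],[0,0,0],6],
    [[-4.8,0.2,-1.3],[0,0,0],6],
    [[-4.9,0.2,-1.3],[0,0,0],6]
  ]
}}

```text
t: 20.9
eef_pos: [551.3, 54.7, 238.5]
tcp_rot: [-1.578, 0.0, -1.771]
ft_force: [-0.0, -1.3, 0.5]
opening: 0.631
```

>>> {"api": "apply_moves", "payload": {
  "increments": [
    [[-4.8,0.1,-1.2],[0,0,0],6],
    [[-4.9,0.2,-1.3],[0,0,0],6],
    [[-1,4,-0.3],[0,0,0],6],
    [[-1,4,-0.2],[0,0,0],6],
    [[-1,4,0],[0,0,0],6]
  ]
}}

```text
t: 21.52
eef_pos: [542.9, 192.8, 111.1]
tcp_rot: [-1.579, 0.0, -1.766]
ft_force: [0.7, -0.2, 0.2]
opening: 0.632
```

Run:
```python
from h import *
c=shot("wrist"); print(c["p"].round(1))
find(c,["washer_a"],k=3)
w=white(c,w2p(c,(549.8,195.8,8)),8,r=45)
plan([(w[0],w[1],50,PSI,6),(w[0],w[1],14,PSI,6)],step=28)
```

```text
[542.9 192.8 111.1]
16 washer_a 0.94 [469. 222.   4.] [240. 179.]
16 washer_a 0.9 [392. 323.   1.] [149.  98.]
16 washer_a 0.75 [549. 194.   5.] [329. 192.]
hull [329.9 189.4] ell [329.9 189.3] [44.  44.9] -> [550.  196.9   8. ]
[[[-0.2,2,0.3],[0.3,0,0.1],6],[[-0.2,1.9,0.3],[0.3,-0.1,0],6],[[-0.2,2,0.2],[0.3,0,0.1],6],[[0,1.8,0],[0,0,0],6],[[0,1.8,0],[0,0,0],6]]
[549.6 196.8  13.6]
```

>>> {"api": "apply_moves", "payload": {
  "increments": [
    [[-0.2,2,0.3],[0.3,0,0.1],6],
    [[-0.2,1.9,0.2],[0.3,0,0],6],
    [[-0.1,2,0.1],[0,0,0],6],
    [[0,1.5,0],[0,0,0],6],
    [[0,0,0],[0,0,0],6]
  ]
}}

```text
t: 22.25
eef_pos: [548.8, 194.9, 37.0]
tcp_rot: [-1.573, -0.0, -1.766]
ft_force: [-0.5, 0.5, 0.2]
opening: 0.633
```

Run:
```python
from h import *
c=shot("wrist"); print(c["p"].round(1))
w=white(c,w2p(c,(550,196.9,8)),8,r=50)
plan([(550,196.7,2.5,PSI,6)],step=12)
```

```text
[548.8 194.9  37. ]
hull [323.3 216.6] ell [323.3 217.9] [47.4 59.8] -> [550.2 199.7   8. ]
[[[-0.1,1.2,0],[0,0,0],6],[[0,1.2,0],[0,-0.1,0],6],[[-0.1,1.1,0.1],[0.1,0,0],6],[[0,0,0],[0,0,0],6],[[0,0,0],[0,0,0],6]]
[550.5 196.8   2.6]
```

>>> {"api": "apply_moves", "payload": {
  "increments": [
    [[-0.1,1.2,0],[0,0,0],6],
    [[0,1.2,0],[0,0,0],6],
    [[-0.1,0.8,0.1],[0,0,0],6],
    [[0,0,0],[0,0,0],6],
    [[0,0,0],[0,0,0],6]
  ]
}}

```text
t: 22.92
eef_pos: [551.2, 197.0, 4.8]
tcp_rot: [-1.571, 0.001, -1.766]
ft_force: [-0.8, 0.1, -0.4]
opening: 0.63
```

Run:
```python
from h import *
print(pose()[0]);plan([(550,196.7,2,PSI,6)],step=12)
```

```text
[551.19717178 196.95666095   4.7602509 ]
[[[0.05,0.28,-0.11],[0,-0.1,0],6],[[0,0,0],[0,0,0],6],[[0,0,0],[0,0,0],6],[[0,0,0],[0,0,0],6],[[0,0,0],[0,0,0],6]]
[550.  196.7   2. ]
```

>>> {"api": "apply_moves", "payload": {
  "increments": [
    [[0,0.3,-0.1],[0,0,0],6],
    [[0,0,0],[0,0,0],3],
    [[0,0,0],[0,0,0],3],
    [[0,0,0],[0,0,0],3],
    [[0,0,0],[0,0,0],3]
  ]
}}

```text
t: 23.55
eef_pos: [550.4, 197.2, 2.2]
tcp_rot: [-1.57, 0.001, -1.766]
ft_force: [-0.2, -1.0, -0.5]
opening: 0.43
```

>>> {"api": "apply_moves", "payload": {
  "increments": [
    [[0,-2,0],[0,0,0],3],
    [[0,-5,0],[0,0,0],3],
    [[0,-5,0],[0,0,0],3],
    [[0,-5,0],[0,0,0],3],
    [[0,-5,0],[0,0,0],3]
  ]
}}

```text
t: 24.18
eef_pos: [548.7, 196.5, 224.9]
tcp_rot: [-1.577, -0.002, -1.767]
ft_force: [1.0, 0.7, -0.8]
opening: 0.427
```

>>> {"api": "apply_moves", "payload": {
  "increments": [
    [[5.3,-0.3,1.3],[0,0,0],3],
    [[5.3,0,1.3],[0,0,0],3],
    [[5.3,0,1.4],[0,0,0],3],
    [[5.3,0,1.3],[0,0,0],3],
    [[5.3,0,1.3],[0,0,0],3]
  ]
}}

```text
t: 24.8
eef_pos: [563.5, -80.3, 233.3]
tcp_rot: [-1.568, 0.001, -1.76]
ft_force: [1.2, -0.8, -0.9]
opening: 0.426
```

>>> {"api": "apply_moves", "payload": {
  "increments": [
    [[5,0.5,1.3],[0,0,0],3],
    [[4,1,1],[0,0,0],3],
    [[0,0,0],[0,0,0],3],
    [[0,0,0],[0,0,0],3],
    [[0,0,0],[0,0,0],3]
  ]
}}

```text
t: 25.42
eef_pos: [568.4, -178.2, 218.0]
tcp_rot: [-1.568, 0.001, -1.764]
ft_force: [-0.2, 0.6, -0.7]
opening: 0.423
```

Run:
```python
from h import *
c=shot("wrist"); print(c["p"].round(1),readout.state()["tcp_rot"])
cv2.imwrite("pics/w7c.png",cv2.resize(c["img"][100:290,230:410,::-1],None,fx=3,fy=3,interpolation=cv2.INTER_CUBIC))
print("washer top expected",w2p(c,c["p"]+[0,0,6]), "tip", w2p(c,[*SP,86]))
plan([(570.7,-200.4,125,PSI,3)],step=28)
```

```text
[ 568.4 -178.2  218. ] [-1.56801116e+00  8.46436116e-04 -1.76345939e+00]
washer top expected [323.01915282 244.57921874] tip [327.21384536 208.68879285]
[[[0.5,2.3,0.2],[0,0,0],3],[[0.6,2.3,0.1],[-0.1,0,0],3],[[0.5,2.4,0.2],[0,0,0],3],[[0.6,2.3,0.1],[-0.1,0,0],3],[[0,0,0],[0,0,0],3]]
[ 570.3 -200.8  125.1]
```

View pics/w7c.png

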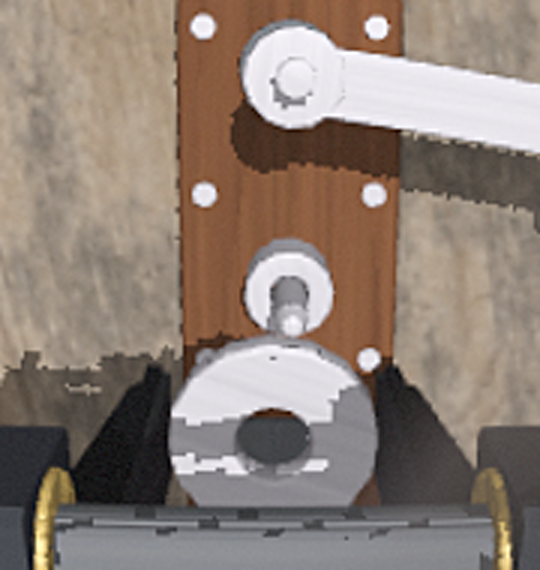

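>>> {"api": "apply_moves", "payload": {
  "increments": [
    [[0.5,2.3,0.2],[0,0,0],3],
    [[0.5,2.3,0.2],[0,0,0],3],
    [[0.5,2.3,0.1],[-0.1,0,0],3],
    [[0.5,2.3,0.1],[-0.1,0,0],3],
    [[0,0.8,0],[0,0,0],3]
  ]
}}

```text
t: 26.1
eef_pos: [572.7, -194.7, 118.2]
tcp_rot: [-1.567, -0.0, -1.757]
ft_force: [0.7, -0.7, -0.6]
opening: 0.424
```

Run:
```python
from h import *
print(pose()[0]);plan([(570.8,-199.7,96,PSI,3)],step=28)
```

```text
[ 572.72713369 -194.72954524  118.21538124]
[[[0.52,2.22,-0.11],[-0.2,0.4,0],3],[[0,0,0],[0,0,0],3],[[0,0,0],[0,0,0],3],[[0,0,0],[0,0,0],3],[[0,0,0],[0,0,0],3]]
[ 570.8 -199.7   96. ]
```

>>> {"api": "apply_moves", "payload": {
  "increments": [
    [[0.5,2,-0.1],[-0.2,0.4,0],3],
    [[0,0,0],[0,0,0],3],
    [[0,0,0],[0,0,0],3],
    [[0,0,0],[0,0,0],3],
    [[0,0,0],[0,0,0],3]
  ]
}}

```text
t: 26.72
eef_pos: [572.7, -197.6, 101.5]
tcp_rot: [-1.566, -0.001, -1.761]
ft_force: [0.7, 0.1, -0.4]
opening: 0.423
```

Run:
```python
from h import *
print(pose()[0]);plan([(570.8,-199.7,80,PSI,3)],step=5)
```

```text
[ 572.68845489 -197.63619372  101.52757164]
[[[0,0.4,0],[-0.1,0,0],3],[[0.1,0.4,0],[0,0,0],3],[[0,0.5,-0.1],[-0.1,0.1,0],3],[[0.1,0.4,0],[0,0,0],3],[[0,0.5,-0.1],[-0.1,0.1,0],3]]
[ 570.4 -199.3   79.5]
```

>>> {"api": "apply_moves", "payload": {
  "increments": [
    [[0.3,0.4,-0.2],[-0.2,0.1,0],3],
    [[0,0,0],[0,0,0],3],
    [[0,0.3,0],[0,0,0],3],
    [[0,0.3,0],[0,0,0],3],
    [[0,0,0],[0,0,0],3]
  ]
}}

```text
t: 27.35
eef_pos: [570.0, -200.5, 91.1]
tcp_rot: [-1.569, -0.001, -1.763]
ft_force: [0.0, -0.0, 0.1]
opening: 0.427
```

Run:
```python
from h import *
print(pose()[0],readout.state()["ft_force"]);plan([(570.8,-199.7,88,PSI,3)],step=15)
```

```text
[ 570.01579245 -200.48878467   91.10852711] [ 0.04510293 -0.02394122  0.12267988]
[[[-0.09,0.31,0.06],[-0.1,0.1,0.1],3],[[0,0,0],[0,0,0],3],[[0,0,0],[0,0,0],3],[[0,0,0],[0,0,0],3],[[0,0,0],[0,0,0],3]]
[ 570.8 -199.7   88. ]
```

>>> {"api": "apply_moves", "payload": {
  "increments": [
    [[-0.08,0.3,0.06],[0,0.1,0],3],
    [[0,0.4,0],[0,0,0],3],
    [[0,0.4,0],[0,0,0],3],
    [[0,0.4,0],[0,0,0],3],
    [[0,0,0],[0,0,0],3]
  ]
}}

```text
t: 27.98
eef_pos: [570.8, -199.7, 74.8]
tcp_rot: [-1.57, -0.001, -1.765]
ft_force: [1.2, -0.5, -0.4]
opening: 0.428
```

Run:
```python
from h import *
c=shot("wrist");print(c["p"],readout.state()["ft_force"],readout.state()["moment"]);plan([(570.7,-200,56,PSI,3)],step=10)
print(w2p(c,c["p"]+[0,0,6]));
```

```text
[ 570.77848027 -199.71134537   74.78911539] [ 0.38103     0.08472666 -1.5766018 ] [-0.04928017 -0.04827399 -0.01305213]
[[[0,0.9,0],[0,0,0],3],[[0,1,0],[-0.1,0,0.1],3],[[0,0,0],[0,0,0],3],[[0,0,0],[0,0,0],3],[[0,0,0],[0,0,0],3]]
[ 570.9 -199.8   55.9]
[323.00483877 244.59386907]
```

>>> {"api": "apply_moves", "payload": {
  "increments": [
    [[0,0.9,0],[0,0,0],3],
    [[0,0.9,0],[0,0,0],3],
    [[0,0.3,0],[0,0,0],3],
    [[0,0,0],[0,0,0],3],
    [[0,0,0],[0,0,0],6]
  ]
}}

```text
t: 28.65
eef_pos: [570.9, -199.8, 52.4]
tcp_rot: [-1.569, -0.001, -1.765]
ft_force: [0.4, 0.2, 0.3]
opening: 0.485
```

>>> {"api": "apply_moves", "payload": {
  "increments": [
    [[0,0,0],[0,0,0],6],
    [[0,0,0],[0,0,0],6],
    [[0,0,0],[0,0,0],6],
    [[0,-1,0],[0,0,0],6],
    [[0,-2,0],[0,0,0],6]
  ]
}}

```text
t: 29.28
eef_pos: [570.6, -199.7, 83.3]
tcp_rot: [-1.571, -0.001, -1.765]
ft_force: [0.4, -0.2, 0.3]
opening: 0.632
```

>>> {"api": "apply_moves", "payload": {
  "increments": [
    [[0,-4,0],[0,0,0],6],
    [[0,-5,0],[0,0,0],6],
    [[0,-5,0],[0,0,0],6],
    [[0,0,0],[0,0,0],6],
    [[0,0,0],[0,0,0],6]
  ]
}}

```text
t: 29.9
eef_pos: [570.3, -199.4, 231.6]
tcp_rot: [-1.567, -0.001, -1.765]
ft_force: [-0.4, -0.2, -1.2]
opening: 0.629
```

Run:
```python
from h import *
c=shot("wrist"); print(c["p"].round(1))
cv2.imwrite("pics/w8c.png",cv2.resize(c["img"][130:240,260:380,::-1],None,fx=3,fy=3,interpolation=cv2.INTER_CUBIC))
find(c,["washer_a","spacer"],k=2)
plan([(600,200,240,PSI,6)],step=57)
```

```text
[ 570.3 -199.4  231.6]
20 washer_a 0.68 [ 569. -204.   52.] [321. 182.]
20 washer_a 0.2 [ 734. -290.    1.] [445. 210.]
20 spacer 0.48 [ 566. -200.   19.] [318. 173.]
[[[-5,-0.1,-0.6],[0,0,0],6],[[-5,-0.1,-0.6],[0,0,0],6],[[-5,-0.1,-0.6],[0,0,0],6],[[-5,-0.1,-0.6],[0,0,0],6],[[-4.9,-0.1,-0.6],[0,0,0],6]]
[[[-5,-0.2,-0.6],[0,0,0],6],[[-4.9,-0.1,-0.6],[-0.1,0,0],6],[[-5,-0.2,-0.6],[0,0,0.1],6],[[0,0,0],[0,0,0],6],[[0,0,0],[0,0,0],6]]
[600.  200.4 240.2]
```

>>> {"api": "apply_moves", "payload": {
  "increments": [
    [[-5,-0.1,-0.6],[0,0,0],6],
    [[-5,-0.1,-0.6],[0,0,0],6],
    [[-5,-0.1,-0.6],[0,0,0],6],
    [[-5,-0.1,-0.6],[0,0,0],6],
    [[-5,-0.1,-0.6],[0,0,0],6]
  ]
}}

```text
t: 30.68
eef_pos: [588.6, 55.5, 229.5]
tcp_rot: [-1.578, -0.001, -1.771]
ft_force: [0.6, -0.7, -0.5]
opening: 0.629
```

>>> {"api": "apply_moves", "payload": {
  "increments": [
    [[-5,0,-0.6],[0,0,0],6],
    [[-5,0,-0.6],[0,0,0],6],
    [[-5,2,-0.6],[0,0,0],6],
    [[-3.5,5,0],[0,0,0],6],
    [[-1.5,4.5,0],[0,0,0],6]
  ]
}}

```text
t: 31.3
eef_pos: [609.2, 264.6, 108.7]
tcp_rot: [-1.58, -0.002, -1.768]
ft_force: [0.2, -0.8, -0.1]
opening: 0.63
```

Run:
```python
from h import *
c=shot("wrist"); print(c["p"].round(1))
find(c,["washer_a","bush"],k=3)
w=white(c,w2p(c,(608,267.8,8)),8,r=45)
plan([(w[0],w[1],34,PSI,6)],step=28)
```

```text
[609.2 264.6 108.7]
21 washer_a 0.97 [394. 323.   3.] [116. 181.]
21 washer_a 0.81 [610. 268.  -3.] [324. 189.]
21 washer_a 0.81 [460. 401.  -1.] [149.  91.]
21 bush 0.7 [646. 180.   3.] [375. 266.]
hull [321.2 190.7] ell [321.3 190.6] [44.6 45. ] -> [608.4 269.5   8. ]
[[[-0.2,2.5,0],[0.2,-0.1,0.1],6],[[-0.2,2.5,0],[0.3,-0.1,0.1],6],[[-0.3,2.5,-0.1],[0.2,-0.1,0],6],[[0,0,0],[0,0,0],6],[[0,0,0],[0,0,0],6]]
[608.3 269.8  33.9]
```

>>> {"api": "apply_moves", "payload": {
  "increments": [
    [[-0.2,2.5,0],[0.2,-0.1,0.1],6],
    [[-0.2,2.5,0],[0.2,0,0.1],6],
    [[-0.1,2.5,-0.1],[0.1,0,0],6],
    [[0,1.2,0],[0,0,0],6],
    [[0,0,0],[0,0,0],6]
  ]
}}

```text
t: 32.08
eef_pos: [613.1, 264.5, 29.8]
tcp_rot: [-1.565, 0.005, -1.771]
ft_force: [-0.3, -0.2, -0.8]
opening: 0.631
```

Run:
```python
from h import *
print(pose()[0]);plan([(608.4,268.9,4,PSI,6)],step=12)
```

```text
[613.12650198 264.45499377  29.75576652]
[[[-0.1,0.9,-0.2],[-0.1,-0.1,-0.1],6],[[-0.1,0.8,-0.2],[-0.1,-0.2,-0.1],6],[[-0.1,0.9,-0.2],[-0.1,-0.1,-0.1],6],[[0,0,0],[0,0,0],6],[[0,0,0],[0,0,0],6]]
[608.  268.6   3.7]
```

>>> {"api": "apply_moves", "payload": {
  "increments": [
    [[-0.2,0.9,-0.3],[-0.2,-0.2,-0.2],6],
    [[-0.1,0.8,-0.2],[-0.1,-0.1,-0.1],6],
    [[-0.1,0.5,-0.1],[0,0,0],6],
    [[0,0,0],[0,0,0],6],
    [[0,0,0],[0,0,0],6]
  ]
}}

```text
t: 32.7
eef_pos: [609.0, 270.0, 9.1]
tcp_rot: [-1.567, 0.001, -1.766]
ft_force: [0.3, 0.1, 0.3]
opening: 0.633
```

Run:
```python
from h import *
print(pose()[0]);plan([(608.4,268.9,2,PSI,6)],step=12)
```

```text
[609.04059321 270.04244379   9.11128604]
[[[0.12,0.71,-0.04],[-0.2,-0.1,0],6],[[0,0,0],[0,0,0],6],[[0,0,0],[0,0,0],6],[[0,0,0],[0,0,0],6],[[0,0,0],[0,0,0],6]]
[608.4 268.9   2. ]
```

>>> {"api": "apply_moves", "payload": {
  "increments": [
    [[0.1,0.7,0],[-0.1,-0.1,0],6],
    [[0,0,0],[0,0,0],6],
    [[0,0,0],[0,0,0],3],
    [[0,0,0],[0,0,0],3],
    [[0,0,0],[0,0,0],3]
  ]
}}

```text
t: 33.33
eef_pos: [609.0, 269.0, 1.9]
tcp_rot: [-1.569, 0.001, -1.764]
ft_force: [-0.7, -0.1, -0.1]
opening: 0.43
```

>>> {"api": "apply_moves", "payload": {
  "increments": [
    [[0,0,0],[0,0,0],3],
    [[0,-4,0],[0,0,0],3],
    [[0,-5,0],[0,0,0],3],
    [[0,-6,0],[0,0,0],3],
    [[0,-6,0],[0,0,0],3]
  ]
}}

```text
t: 33.95
eef_pos: [606.9, 268.2, 212.6]
tcp_rot: [-1.578, -0.004, -1.764]
ft_force: [1.9, -0.6, -1.1]
opening: 0.432
```

>>> {"api": "apply_moves", "payload": {
  "increments": [
    [[5.4,-0.3,0.6],[0,0,0],3],
    [[5.4,0,0.6],[0,0,0],3],
    [[5.4,0,0.6],[0,0,0],3],
    [[5.4,0,0.6],[0,0,0],3],
    [[5.4,0,0.6],[0,0,0],3]
  ]
}}

```text
t: 34.58
eef_pos: [585.6, -6.1, 222.4]
tcp_rot: [-1.567, 0.0, -1.758]
ft_force: [1.4, -0.7, -1.2]
opening: 0.433
```

>>> {"api": "apply_moves", "payload": {
  "increments": [
    [[5.4,0,0.6],[0,0,0],3],
    [[5.4,0.3,0.6],[0,0,0],3],
    [[5.2,0.3,0.6],[0,0,0],3],
    [[0,0,0],[0,0,0],3],
    [[0,0,0],[0,0,0],3]
  ]
}}

```text
t: 35.2
eef_pos: [571.7, -175.0, 216.8]
tcp_rot: [-1.566, 0.0, -1.762]
ft_force: [-0.6, 0.3, -0.0]
opening: 0.431
```

Run:
```python
from h import *
c=shot("wrist"); print(c["p"].round(1),readout.state()["tcp_rot"])
cv2.imwrite("pics/w9c.png",cv2.resize(c["img"][100:290,230:410,::-1],None,fx=3,fy=3,interpolation=cv2.INTER_CUBIC))
print("washer top expected",w2p(c,c["p"]+[0,0,6]), "tip", w2p(c,[*SP,86]))
plan([(570.7,-200.2,125,PSI,3)],step=28)
```

```text
[ 571.7 -175.   216.8] [-1.56574114e+00  1.19842610e-04 -1.76167473e+00]
washer top expected [323.04151068 244.58492472] tip [324.34225108 212.54182898]
[[[0.6,2.3,0.1],[-0.1,0,0],3],[[0.6,2.3,0.1],[-0.1,0,0],3],[[0.7,2.3,0.1],[0,0.1,0],3],[[0.6,2.3,0.1],[-0.1,0,0],3],[[0,0,0],[0,0,0],3]]
[ 571.2 -200.2  124.8]
```

View pics/w9c.png

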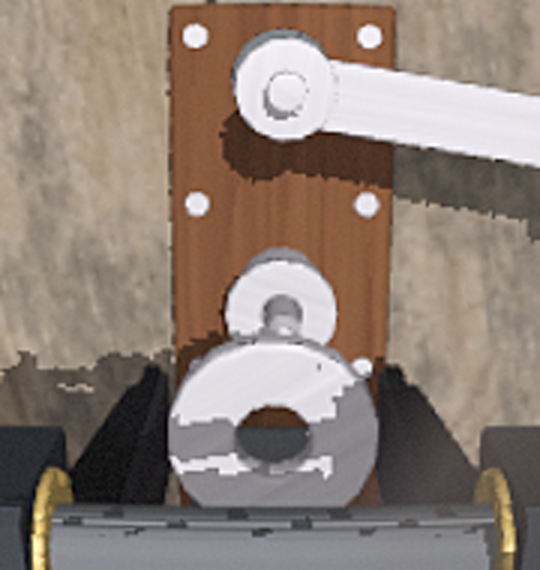

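>>> {"api": "apply_moves", "payload": {
  "increments": [
    [[0.6,2.3,0.1],[-0.1,0,0],3],
    [[0.6,2.3,0],[-0.1,0,0],3],
    [[0.7,2.3,0],[0,0.1,0],3],
    [[0.7,2.3,0],[0,0,0],3],
    [[0,0.8,0],[0,0,0],3]
  ]
}}

```text
t: 35.88
eef_pos: [570.2, -194.7, 116.0]
tcp_rot: [-1.566, -0.0, -1.755]
ft_force: [-0.2, 0.2, -1.5]
opening: 0.429
```

Run:
```python
from h import *
print(pose()[0]);plan([(570.8,-199.7,100,PSI,3)],step=28)
```

```text
[ 570.20139643 -194.6590735   116.02929461]
[[[0.48,1.6,0.14],[-0.3,0.5,0],3],[[0,0,0],[0,0,0],3],[[0,0,0],[0,0,0],3],[[0,0,0],[0,0,0],3],[[0,0,0],[0,0,0],3]]
[ 570.8 -199.7  100. ]
```

>>> {"api": "apply_moves", "payload": {
  "increments": [
    [[0.5,1.3,0.1],[-0.3,0.5,0],3],
    [[0,0,0],[0,0,0],3],
    [[0,0.5,0],[0,0,0],3],
    [[0,0,0],[0,0,0],3],
    [[0,0,0],[0,0,0],3]
  ]
}}

```text
t: 36.5
eef_pos: [571.6, -198.6, 98.8]
tcp_rot: [-1.569, -0.001, -1.762]
ft_force: [-0.7, -0.2, -0.9]
opening: 0.433
```

Run:
```python
from h import *
print(pose()[0]);plan([(570.8,-199.7,92,PSI,3)],step=28)
```

```text
[ 571.60456518 -198.6033828    98.84639701]
[[[0.12,0.68,-0.06],[-0.1,0.1,0],3],[[0,0,0],[0,0,0],3],[[0,0,0],[0,0,0],3],[[0,0,0],[0,0,0],3],[[0,0,0],[0,0,0],3]]
[ 570.8 -199.7   92. ]
```

>>> {"api": "apply_moves", "payload": {
  "increments": [
    [[0.12,0.6,-0.06],[-0.1,0.1,0],3],
    [[0,0,0],[0,0,0],3],
    [[0,0.3,0],[0,0,0],3],
    [[0,0.3,0],[0,0,0],3],
    [[0,0.3,0],[0,0,0],3]
  ]
}}

```text
t: 37.12
eef_pos: [570.8, -199.9, 83.3]
tcp_rot: [-1.57, -0.001, -1.764]
ft_force: [-0.3, 0.0, -1.0]
opening: 0.428
```

Run:
```python
from h import *
print(pose()[0],readout.state()["ft_force"]);plan([(570.8,-199.7,70,PSI,3)],step=6)
```

```text
[ 570.83267965 -199.85000515   83.26126755] [-3.21799013e-01  4.53080712e-04 -9.54437869e-01]
[[[0,0.4,0],[0,0,0],3],[[0,0.5,0],[0,0,0],3],[[0,0.4,0],[0,0,0],3],[[0,0,0],[0,0,0],3],[[0,0,0],[0,0,0],3]]
[ 570.8 -199.9   70.3]
```

>>> {"api": "apply_moves", "payload": {
  "increments": [
    [[0,0.5,0],[0,0,0],3],
    [[0,0.6,0],[0,0,0],3],
    [[0,0.6,0],[0,0,0],3],
    [[0,0.5,0],[0,0,0],3],
    [[0,0,0],[0,0,0],3]
  ]
}}

```text
t: 37.75
eef_pos: [570.6, -199.8, 59.1]
tcp_rot: [-1.571, -0.001, -1.764]
ft_force: [0.0, 0.1, -0.1]
opening: 0.43
```

>>> {"api": "apply_moves", "payload": {
  "increments": [
    [[0,0,0],[0,0,0],6],
    [[0,0,0],[0,0,0],6],
    [[0,0,0],[0,0,0],6],
    [[0,0,0],[0,0,0],6],
    [[0,-1,0],[0,0,0],6]
  ]
}}

```text
t: 38.38
eef_pos: [570.7, -199.8, 69.6]
tcp_rot: [-1.571, -0.001, -1.764]
ft_force: [0.5, -0.1, 0.2]
opening: 0.632
```

>>> {"api": "apply_moves", "payload": {
  "increments": [
    [[0,-2,0],[0,0,0],6],
    [[0,-4,0],[0,0,0],6],
    [[0,-5,0],[0,0,0],6],
    [[0,-5,0],[0,0,0],6],
    [[0,0,0],[0,0,0],6]
  ]
}}

```text
t: 39.0
eef_pos: [570.8, -199.7, 238.5]
tcp_rot: [-1.568, -0.001, -1.764]
ft_force: [0.4, -1.2, 0.2]
opening: 0.63
```

Run:
```python
from h import *
c=shot("wrist"); print(c["p"].round(1))
find(c,["washer_a","spacer"],k=2)
t=shot("top"); find(t,["washer_a","bush"],k=4)
plan([(630,140,225,PSI,6)],step=57)
```

```text
[ 570.8 -199.7  238.5]
23 washer_a 0.71 [ 572. -202.   52.] [323. 178.]
23 spacer 0.56 [ 566. -198.   21.] [318. 171.]
24 washer_a 0.66 [465. 394.  -4.] [187. 236.]
24 washer_a 0.5 [474. 221.  -1.] [243. 232.]
24 washer_a 0.41 [404. 319.  -1.] [211. 255.]
24 washer_a 0.35 [ 583. -119.   90.] [354. 191.]
24 bush 0.7 [657. 184.  -1.] [255. 173.]
[[[-4.9,0.1,-0.1],[0.1,0,0],6],[[-4.9,0.1,-0.1],[0.1,0,0],6],[[-4.9,0.1,-0.1],[0,0,0],6],[[-4.9,0.1,-0.1],[0.1,0,0],6],[[-4.9,0.1,-0.1],[0,0,0],6]]
[[[-5,0.2,0],[0.1,0,0],6],[[-4.9,0.1,-0.1],[0,0,-0.1],6],[[0,0,0],[0,0,0],6],[[0,0,0],[0,0,0],6],[[0,0,0],[0,0,0],6]]
[629.5 139.6 225. ]
```

>>> {"api": "apply_moves", "payload": {
  "increments": [
    [[-4.9,0,-0.1],[0.1,0,0],6],
    [[-4.9,0,-0.1],[0.1,0,0],6],
    [[-4.9,0,-0.1],[0,0,0],6],
    [[-4.9,0,-0.1],[0.1,0,0],6],
    [[-4.9,0,-0.1],[0,0,0],6]
  ]
}}

```text
t: 39.92
eef_pos: [611.8, 45.9, 227.3]
tcp_rot: [-1.581, 0.001, -1.77]
ft_force: [1.4, 0.8, 0.7]
opening: 0.63
```

>>> {"api": "apply_moves", "payload": {
  "increments": [
    [[-5,1,0],[0.1,0,0],6],
    [[-5,2,0],[0,0,0],6],
    [[-3,4.5,0.2],[0,0,0],6],
    [[-1,4,0.2],[0,0,0],6],
    [[0,0,0],[0,0,0],6]
  ]
}}

```text
t: 40.55
eef_pos: [641.4, 190.8, 104.1]
tcp_rot: [-1.586, -0.002, -1.766]
ft_force: [-0.6, -0.4, 0.8]
opening: 0.632
```

Run:
```python
from h import *
c=shot("wrist"); print(c["p"].round(1))
find(c,["bush"],k=3)
w=white(c,w2p(c,(647,181.7,6)),6,r=45)
cv2.imwrite("pics/w10c.png",cv2.resize(c["img"][120:290,230:410,::-1],None,fx=3,fy=3,interpolation=cv2.INTER_CUBIC))
plan([(w[0],w[1],34,PSI,6)],step=28)
```

```text
[641.4 190.8 104.1]
25 bush 0.8 [648. 181.   3.] [332. 204.]
hull [331.7 204.1] ell [331.7 204.4] [43.4 45.2] -> [647.1 182.3   6. ]
[[[0.2,2.5,0.2],[0.2,-0.1,0],6],[[0.2,2.4,0.2],[0.2,0,0],6],[[0.3,2.5,0.2],[0.1,-0.1,0],6],[[0,0,0],[0,0,0],6],[[0,0,0],[0,0,0],6]]
[647.1 182.3  33.8]
```

View pics/w10c.png

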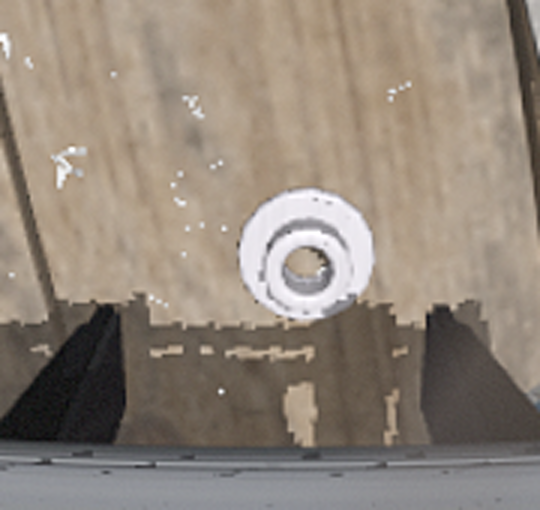

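>>> {"api": "apply_moves", "payload": {
  "increments": [
    [[0.2,2.5,0.2],[0.3,0,0],6],
    [[0.2,2.4,0.1],[0.2,0,0],6],
    [[0.2,2.4,0.1],[0.1,0,0],6],
    [[0.2,0,0],[0,0,0],6],
    [[0,0,0],[0,0,0],6]
  ]
}}

```text
t: 41.28
eef_pos: [650.5, 178.2, 44.6]
tcp_rot: [-1.556, 0.006, -1.771]
ft_force: [0.1, 1.0, -0.1]
opening: 0.634
```

Run:
```python
from h import *
print(pose()[0]);plan([(647.1,181.7,9,PSI,6)],step=12)
```

```text
[650.53064095 178.21656793  44.63928174]
[[[-0.1,1.2,-0.2],[-0.3,-0.1,-0.1],6],[[-0.1,1.2,-0.1],[-0.3,-0.2,-0.1],6],[[-0.1,1.2,-0.1],[-0.3,-0.1,-0.1],6],[[0,0,0],[0,0,0],6],[[0,0,0],[0,0,0],6]]
[647.6 182.    8.6]
```

>>> {"api": "apply_moves", "payload": {
  "increments": [
    [[-0.1,1.2,-0.3],[-0.5,-0.2,-0.2],6],
    [[-0.1,1,-0.2],[-0.3,-0.1,-0.1],6],
    [[-0.1,0.8,0],[-0.1,0,0],6],
    [[0,0,0],[0,0,0],6],
    [[0,0,0],[0,0,0],6]
  ]
}}

```text
t: 41.9
eef_pos: [647.1, 182.7, 14.9]
tcp_rot: [-1.57, 0.001, -1.766]
ft_force: [-0.9, 0.5, 0.8]
opening: 0.631
```

Run:
```python
from h import *
print(pose()[0]);plan([(647.1,181.7,8.5,PSI,6)],step=12)
```

```text
[647.05744065 182.74106822  14.86827299]
[[[0.1,0.64,0.02],[0,-0.1,-0.1],6],[[0,0,0],[0,0,0],6],[[0,0,0],[0,0,0],6],[[0,0,0],[0,0,0],6],[[0,0,0],[0,0,0],6]]
[647.1 181.7   8.5]
```

>>> {"api": "apply_moves", "payload": {
  "increments": [
    [[0.1,0.6,0],[0,0,0],6],
    [[0,0,0],[0,0,0],6],
    [[0,0,0],[0,0,0],1.5],
    [[0,0,0],[0,0,0],1.5],
    [[0,0,0],[0,0,0],1.5]
  ]
}}

```text
t: 42.52
eef_pos: [647.1, 181.6, 8.9]
tcp_rot: [-1.569, 0.001, -1.766]
ft_force: [0.0, -0.0, 0.1]
opening: 0.37
```

>>> {"api": "apply_moves", "payload": {
  "increments": [
    [[0,0,0],[0,0,0],1.5],
    [[0,0,0],[0,0,0],1.5],
    [[0,-2,0],[0,0,0],1.5],
    [[0,-6,0],[0,0,0],1.5],
    [[0,-6,0],[0,0,0],1.5]
  ]
}}

```text
t: 43.15
eef_pos: [645.2, 181.1, 150.6]
tcp_rot: [-1.577, -0.001, -1.766]
ft_force: [1.4, 0.4, -1.1]
opening: 0.261
```

>>> {"api": "apply_moves", "payload": {
  "increments": [
    [[5.2,-2,0],[0,0,0],1.5],
    [[5.2,-2,0],[0,0,0],1.5],
    [[5.2,0,0],[0,0,0],1.5],
    [[5.2,0,0],[0,0,0],1.5],
    [[5.2,0,0],[0,0,0],1.5]
  ]
}}

```text
t: 43.78
eef_pos: [595.8, -77.5, 205.4]
tcp_rot: [-1.559, 0.002, -1.76]
ft_force: [0.3, -0.5, -1.3]
opening: 0.26
```

>>> {"api": "apply_moves", "payload": {
  "increments": [
    [[5.2,0,0],[0,0,0],1.5],
    [[4.2,0.3,0],[0,0,0],1.5],
    [[0,0,0],[0,0,0],1.5],
    [[0,0,0],[0,0,0],1.5],
    [[0,0,0],[0,0,0],1.5]
  ]
}}

```text
t: 44.4
eef_pos: [576.6, -174.6, 208.4]
tcp_rot: [-1.553, 0.001, -1.763]
ft_force: [0.2, 0.0, -1.3]
opening: 0.261
```

Run:
```python
from h import *
c=shot("wrist"); print(c["p"].round(1),readout.state()["tcp_rot"])
cv2.imwrite("pics/w11c.png",cv2.resize(c["img"][100:290,230:410,::-1],None,fx=3,fy=3,interpolation=cv2.INTER_CUBIC))
print("bush top expected",w2p(c,c["p"]+[0,0,11.5]), "tip", w2p(c,[*SP,86]))
plan([(570.7,-200.2,125,PSI,1.5)],step=28)
```

```text
[ 576.6 -174.6  208.4] [-1.55319084e+00  7.73259673e-04 -1.76285759e+00]
bush top expected [323.4222901  248.56932235] tip [318.21051499 216.53076052]
[[[0.7,2.1,-0.1],[-0.3,0,0],1.5],[[0.6,2.1,0],[-0.2,0,0],1.5],[[0.7,2.1,0],[-0.3,0,0],1.5],[[0.6,2,-0.1],[-0.2,0.1,0],1.5],[[0,0,0],[0,0,0],1.5]]
[ 570.6 -199.7  125.4]
```

View pics/w11c.png

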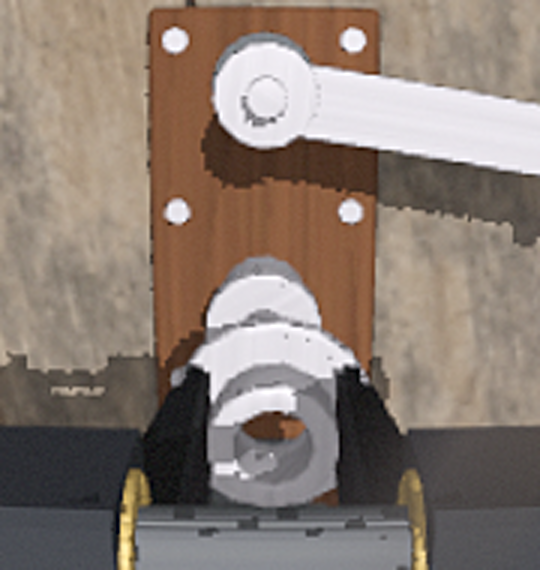

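>>> {"api": "apply_moves", "payload": {
  "increments": [
    [[0.7,2.1,-0.1],[-0.3,0,0],1.5],
    [[0.6,2.1,0],[-0.2,0,0],1.5],
    [[0.7,2.1,-0.1],[-0.3,0,0],1.5],
    [[0.6,1.4,-0.1],[-0.2,0.1,0],1.5],
    [[0,0,0],[0,0,0],1.5]
  ]
}}

```text
t: 45.08
eef_pos: [571.2, -195.8, 130.4]
tcp_rot: [-1.569, 0.001, -1.758]
ft_force: [-0.3, 0.4, -0.4]
opening: 0.255
```

Run:
```python
from h import *
print(pose()[0]);plan([(570.8,-200.1,106,PSI,1.5)],step=28)
```

```text
[ 571.17123313 -195.84288834  130.44269717]
[[[0.43,2.44,0.04],[-0.1,0.3,0],1.5],[[0,0,0],[0,0,0],1.5],[[0,0,0],[0,0,0],1.5],[[0,0,0],[0,0,0],1.5],[[0,0,0],[0,0,0],1.5]]
[ 570.8 -200.1  106. ]
```

>>> {"api": "apply_moves", "payload": {
  "increments": [
    [[0.4,1.5,0],[-0.1,0.3,0],1.5],
    [[0,0,0],[0,0,0],1.5],
    [[0,0.8,0],[0,0,0],1.5],
    [[0,0,0],[0,0,0],1.5],
    [[0,0,0],[0,0,0],1.5]
  ]
}}

```text
t: 45.7
eef_pos: [571.3, -199.6, 107.6]
tcp_rot: [-1.569, 0.0, -1.763]
ft_force: [-0.8, 0.4, -0.1]
opening: 0.257
```

Run:
```python
from h import *
print(pose()[0]);plan([(570.8,-200.1,98,PSI,1.5)],step=28)
```

```text
[ 571.34059418 -199.62803017  107.56669808]
[[[0.06,0.96,-0.05],[-0.1,0,0],1.5],[[0,0,0],[0,0,0],1.5],[[0,0,0],[0,0,0],1.5],[[0,0,0],[0,0,0],1.5],[[0,0,0],[0,0,0],1.5]]
[ 570.8 -200.1   98. ]
```

>>> {"api": "apply_moves", "payload": {
  "increments": [
    [[0.05,0.8,-0.05],[0,0,0],1.5],
    [[0,0,0],[0,0,0],1.5],
    [[0,0.4,0],[0,0,0],1.5],
    [[0,0.4,0],[0,0,0],1.5],
    [[0,0.4,0],[0,0,0],1.5]
  ]
}}

```text
t: 46.32
eef_pos: [571.0, -200.1, 86.7]
tcp_rot: [-1.568, 0.0, -1.763]
ft_force: [0.7, -0.3, -0.1]
opening: 0.258
```

Run:
```python
from h import *
print(pose()[0],readout.state()["ft_force"]);plan([(570.8,-200.0,76,PSI,1.5)],step=6)
```

```text
[ 570.9691074  -200.09920479   86.7374714 ] [ 0.6679374  -0.29915797 -0.09300633]
[[[0,0.5,0],[-0.1,0,0],1.5],[[0,0.6,0],[-0.1,0,0],1.5],[[0,0,0],[0,0,0],1.5],[[0,0,0],[0,0,0],1.5],[[0,0,0],[0,0,0],1.5]]
[ 571.  -200.1   75.7]
```

>>> {"api": "apply_moves", "payload": {
  "increments": [
    [[0,0.5,0],[0,0,0],1.5],
    [[0,0.5,0],[0,0,0],1.5],
    [[0,0.2,0],[0,0,0],1.5],
    [[0,0,0],[0,0,0],1.5],
    [[0,0,0],[0,0,0],4]
  ]
}}

```text
t: 46.95
eef_pos: [570.9, -200.1, 73.5]
tcp_rot: [-1.568, 0.0, -1.763]
ft_force: [-0.3, -0.8, 0.5]
opening: 0.313
```

>>> {"api": "apply_moves", "payload": {
  "increments": [
    [[0,0,0],[0,0,0],4.5],
    [[0,0,0],[0,0,0],4.5],
    [[0,0,0],[0,0,0],4.5],
    [[0,-1,0],[0,0,0],4.5],
    [[0,-2,0],[0,0,0],4.5]
  ]
}}

```text
t: 47.58
eef_pos: [570.6, -199.9, 104.2]
tcp_rot: [-1.57, 0.0, -1.763]
ft_force: [0.2, -0.7, 0.8]
opening: 0.473
```

>>> {"api": "apply_moves", "payload": {
  "increments": [
    [[0,-3,0],[0,0,0],4.5],
    [[0,-4,0],[0,0,0],4.5],
    [[2,-4,0],[0,0,0],4.5],
    [[2,0,0],[0,0,0],4.5],
    [[0,0,0],[0,0,0],4.5]
  ]
}}

```text
t: 48.2
eef_pos: [562.6, -240.1, 221.6]
tcp_rot: [-1.566, -0.001, -1.763]
ft_force: [-0.1, 0.0, 0.0]
opening: 0.471
```

Run:
```python
from h import *
c=shot("wrist"); print(c["p"].round(1))
find(c,["stud","bush","hinge"],k=1)
cv2.imwrite("pics/w12c.png",cv2.resize(c["img"][0:240,230:470,::-1],None,fx=2.4,fy=2.4,interpolation=cv2.INTER_CUBIC))
```

```text
[ 562.6 -240.1  221.6]
27 stud 0.77 [ 706. -163.  135.] [465.  86.]
27 bush 0.6 [ 571. -199.   68.] [321. 144.]
27 hinge 0.85 [ 588. -120.   90.] [324.  64.]
```

View pics/w12c.png

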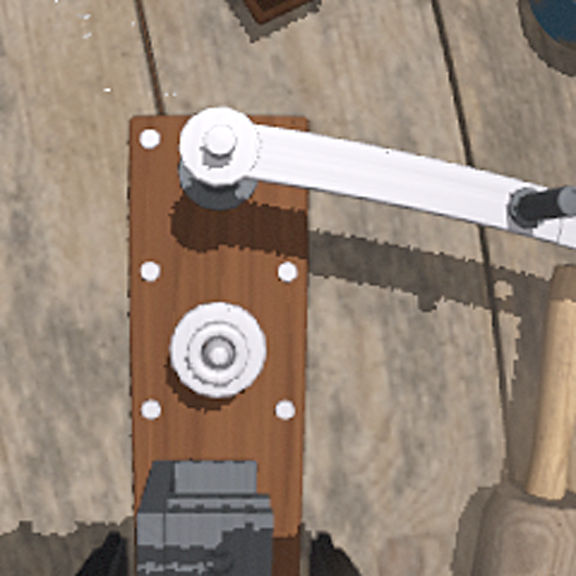

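Run:
```python
from h import *
plan([(706,-162,195,-.4,5,2)],step=40)
```

```text
[[[-1.3,0.3,1.6],[0,-10,0],5],[[-1,0.3,1.8],[0,-10,0],5],[[-0.7,0.3,1.9],[0,-10,0],5],[[-0.3,0.3,2],[0,-10,0],5],[[0,0.4,2],[0,-9,0],5]]
[[[0.4,0.3,2],[0,-10,0],5],[[0.7,0.4,1.9],[0,-9,0],5],[[1,0.3,1.7],[0,-10,0],5],[[0,0,0],[0,0,0],5],[[0,0,0],[0,0,0],5]]
[ 706.1 -162.6  195.3]
```

>>> {"api": "apply_moves", "payload": {
  "increments": [
    [[-1.3,0.3,1.6],[0,-10,0],5],
    [[-1,0.3,1.8],[0,-10,0],5],
    [[-0.7,0.3,1.9],[0,-10,0],5],
    [[-0.3,0.3,2],[0,-10,0],5],
    [[0,0.4,2],[0,-9,0],5]
  ]
}}

```text
t: 49.02
eef_pos: [653.3, -184.9, 200.7]
tcp_rot: [-1.572, 0.004, -0.878]
ft_force: [0.4, -0.1, -0.3]
opening: 0.525
```

>>> {"api": "apply_moves", "payload": {
  "increments": [
    [[0.4,0.3,2],[0,-10,0],5],
    [[0.7,0.4,1.9],[0,-9,0],5],
    [[0.8,0.3,1.6],[0,-9,0],5],
    [[0,0,0],[0,0,0],5],
    [[0,0,0],[0,0,0],5]
  ]
}}

```text
t: 49.65
eef_pos: [704.8, -150.1, 184.8]
tcp_rot: [-1.57, 0.012, -0.373]
ft_force: [-0.5, -0.1, 0.2]
opening: 0.528
```

Run:
```python
from h import *
c=shot("wrist"); print(c["p"].round(1),readout.state()["tcp_rot"],readout.state()["joints"].round(2))
find(c,["stud","bush","hinge"],k=1)
plan([(706,-162,165,-.36,5),(706,-162,112,-.36,5)],step=28)
```

```text
[ 704.8 -150.1  184.8] [-1.56993278  0.01183913 -0.37248991] [-0.3   0.66  1.32  0.    1.17 -1.5 ]
28 stud 0.63 [ 705. -160.  135.] [308. 220.]
28 bush 0.69 [ 568. -201.   63.] [220.  83.]
28 hinge 0.62 [ 589. -120.   90.] [303.  64.]
[[[0.53,2.05,-1.02],[-0.1,-0.7,-0.6],5],[[0,2.7,0],[0,0,0],5],[[0,2.6,0],[0,0,0],5],[[0,0,0],[0,0,0],5],[[0,0,0],[0,0,0],5]]
[ 706. -162.  112.]
```

>>> {"api": "apply_moves", "payload": {
  "increments": [
    [[0.5,0.5,-1],[-0.1,-0.7,-0.6],5],
    [[0,0,0],[0,0,0],5],
    [[0,2,0],[0,0,0],5],
    [[0,2.2,0],[0,0,0],5],
    [[0,2.2,0],[0,0,0],5]
  ]
}}

```text
t: 50.48
eef_pos: [706.4, -164.7, 117.2]
tcp_rot: [-1.571, -0.005, -0.362]
ft_force: [-0.0, 0.1, -1.2]
opening: 0.526
```

>>> {"api": "apply_moves", "payload": {
  "increments": [
    [[0,0,0],[0,0,0],2],
    [[0,0,0],[0,0,0],2],
    [[0,0,0],[0,0,0],2],
    [[0,0,0],[0,0,0],2],
    [[0,0,0],[0,0,0],2]
  ]
}}

```text
t: 51.1
eef_pos: [706.7, -165.1, 118.9]
tcp_rot: [-1.571, -0.007, -0.363]
ft_force: [-0.1, 0.8, 0.4]
opening: 0.214
```

```bash
cat >> h.py <<'E'
def arc(a1,z=111,r=127,g=2.0,da=.1,over=0.0):
    "swing from present heading to a1 keeping the tool along the bar"
    p,M=pose(); d=p[:2]-HG; a0=np.arctan2(d[1],d[0]); print("r",np.hypot(*d).round(1),"heading",a0.round(3),p.round(1),readout.state()["ft_force"])
    n=max(1,int(np.ceil(abs(a1-a0)/da))); A=np.linspace(a0,a1,n+1)[1:]
    plan([(HG[0]+r*np.cos(a),HG[1]+r*np.sin(a),z,a,g) for a in A])
E
python3 - <<'E'
from h import *
arc(-1.75)
E
```

```text
r 129.8 heading -0.375 [ 706.7 -165.1  118.9] [-0.06975714  0.82768491  0.40148353]
[[[-0.36,0.79,-1.24],[0,6,0],2],[[-0.07,0,-1.25],[0,6,0],2],[[-0.06,0,-1.24],[0,6,0],2],[[-0.05,0,-1.25],[0,5,0],2],[[-0.07,-0.01,-1.24],[0,6,0],2]]
[[[-0.05,0,-1.25],[0,5,0],2],[[-0.07,0,-1.24],[0,6,0],2],[[-0.07,-0.01,-1.25],[0,6,0],2],[[-0.05,-0.01,-1.24],[0,5,0],2],[[-0.07,0,-1.25],[0,6,0],2]]
[[[-0.06,-0.01,-1.24],[0,6,0],2],[[-0.05,-0.01,-1.25],[0,5,0],2],[[-0.07,0,-1.24],[0,6,0],2],[[-0.05,-0.01,-1.25],[0,5,0],2],[[0,0,0],[0,0,0],2]]
[ 563.3 -242.6  111. ]
```

>>> {"api": "apply_moves", "payload": {
  "increments": [
    [[-0.3,0.6,-1.2],[0,6,0],2],
    [[-0.07,0,-1.2],[0,6,0],2],
    [[-0.06,0,-1.2],[0,6,0],2],
    [[-0.05,0,-1.2],[0,5,0],2],
    [[-0.07,0,-1.2],[0,6,0],2]
  ]
}}

```text
t: 51.72
eef_pos: [670.0, -212.7, 113.9]
tcp_rot: [-1.566, -0.008, -0.883]
ft_force: [0.9, 1.1, -0.9]
opening: 0.207
```

Run:
```python
from h import *
arc(-1.75)
```

```text
r 126.9 heading -0.847 [ 670.  -212.7  113.9] [ 0.86245913  1.08835216 -0.94997526]
[[[-0.01,0.29,-1.15],[0,3,0],2],[[-0.05,-0.01,-1.14],[0,5,0],2],[[-0.06,-0.01,-1.15],[0,5,0],2],[[-0.06,0,-1.14],[0,6,0],2],[[-0.04,-0.01,-1.15],[0,5,0],2]]
[[[-0.05,-0.01,-1.14],[0,5,0],2],[[-0.05,-0.01,-1.15],[0,5,0],2],[[-0.05,-0.01,-1.14],[-1,5,0],2],[[-0.06,0.01,-1.15],[0,5,0],2],[[-0.06,0.01,-1.14],[0,6,0],2]]
[ 563.3 -242.6  111. ]
```

>>> {"api": "apply_moves", "payload": {
  "increments": [
    [[0,0.2,-1.15],[0,4,0],2],
    [[-0.05,0,-1.15],[0,5,0],2],
    [[-0.05,0,-1.15],[0,5,0],2],
    [[-0.05,0,-1.15],[0,6,0],2],
    [[-0.05,0,-1.15],[0,5,0],2]
  ]
}}

```text
t: 52.35
eef_pos: [618.8, -240.3, 112.7]
tcp_rot: [-1.56, -0.007, -1.335]
ft_force: [1.5, -0.1, -0.6]
opening: 0.213
```

Run:
```python
from h import *
arc(-1.75)
```

```text
r 127.1 heading -1.309 [ 618.8 -240.3  112.7] [ 1.49190218 -0.1318407  -0.57586707]
[[[-0.03,0.16,-1.12],[-1,4,0],2],[[-0.04,0.01,-1.12],[0,5,0],2],[[-0.04,0,-1.12],[0,5,0],2],[[-0.04,0.01,-1.12],[0,5,0],2],[[-0.05,0,-1.12],[0,5,0],2]]
[ 563.3 -242.5  111. ]
```

Final approach to home, then close on the stud and check the force.

>>> {"api": "apply_moves", "payload": {
  "increments": [
    [[0,0.1,-1.1],[-0.5,4,0],2],
    [[-0.04,0,-1.1],[0,5,0],2],
    [[-0.04,0,-1.1],[0,5,0],2],
    [[-0.04,0,-1.0],[0,5,0],2],
    [[-0.05,0,-0.8],[0,5,0],2]
  ]
}}

```text
t: 52.98
eef_pos: [567.4, -243.4, 112.9]
tcp_rot: [-1.563, -0.006, -1.769]
ft_force: [0.5, -0.5, -0.8]
opening: 0.21
```

>>> {"api": "apply_moves", "payload": {
  "increments": [
    [[0,0,0],[0,0,0],2],
    [[0,0,0],[0,0,0],0.5],
    [[0,0,0],[0,0,0],0.5],
    [[0,0,0],[0,0,0],0.5],
    [[0,0,0],[0,0,0],0.5]
  ]
}}

```text
t: 53.6
eef_pos: [568.0, -243.7, 113.5]
tcp_rot: [-1.563, -0.006, -1.764]
ft_force: [-1.1, -0.3, 0.4]
opening: 0.118
```

Run:
```python
from h import *
arc(-1.764); print(readout.state()["tcp_rot"],readout.state()["opening"])
```

```text
r 127.3 heading -1.712 [ 568.  -243.7  113.5] [-1.12587173 -0.28912553  0.39195966]
[[[-0.02,0.25,-0.67],[-0.5,0,0.4],2],[[0,0,0],[0,0,0],2],[[0,0,0],[0,0,0],2],[[0,0,0],[0,0,0],2],[[0,0,0],[0,0,0],2]]
[ 561.5 -242.2  111. ]
[-1.56280455 -0.00636445 -1.76399985] 0.11829906846227087
```

>>> {"api": "apply_moves", "payload": {
  "increments": [
    [[0,0,-0.4],[0,0,0],0.5],
    [[0,0,-0.3],[0,0,0],0.5],
    [[0,0,0],[0,0,0],0.5],
    [[0,0,0],[0,0,0],0.5],
    [[0,0,0],[0,0,0],0.5]
  ]
}}

```text
t: 54.22
eef_pos: [562.9, -242.9, 113.5]
tcp_rot: [-1.557, -0.007, -1.765]
ft_force: [3.6, -0.9, 0.1]
opening: 0.121
```

>>> {"api": "apply_moves", "payload": {
  "increments": [
    [[0,0,-0.2],[0,0,0],0.5],
    [[0,0,0],[0,0,0],0.5],
    [[0,0,0],[0,0,0],0.5],
    [[0,0,0],[0,0,0],0.5],
    [[0,0,0],[0,0,0],0.5]
  ]
}}

```text
t: 54.85
eef_pos: [563.0, -242.9, 113.5]
tcp_rot: [-1.552, -0.008, -1.765]
ft_force: [3.2, -1.0, -0.5]
opening: 0.117
```

Run:
```python
from h import *
arc(-1.764)
```

```text
r 127.4 heading -1.752 [ 563.  -242.9  113.5] [ 3.18331379 -1.00260124 -0.51431894]
[[[-0.04,0.25,-0.16],[-1,0,0],2],[[0,0,0],[0,0,0],2],[[0,0,0],[0,0,0],2],[[0,0,0],[0,0,0],2],[[0,0,0],[0,0,0],2]]
[ 561.5 -242.3  111. ]
```

>>> {"api": "apply_moves", "payload": {
  "increments": [
    [[0,0,-0.5],[0,0,0],0.5],
    [[0,0,-0.5],[0,0,0],0.5],
    [[0,0,-0.5],[0,0,0],0.5],
    [[0,0,-0.5],[0,0,0],0.5],
    [[0,0,0],[0,0,0],0.5]
  ]
}}

```text
t: 55.48
eef_pos: [563.8, -243.3, 113.4]
tcp_rot: [-1.504, -0.013, -1.767]
ft_force: [-2.2, -1.9, 1.5]
opening: 0.127
```

Run:
```python
from h import *
arc(-1.764); s=readout.state(); print(s["moment"],s["tcp_rot"])
```

```text
r 127.7 heading -1.745 [ 563.8 -243.3  113.4] [-2.16517024 -1.87217869  1.46044028]
[[[-0.07,0.23,-0.26],[-4,0,1],2],[[0,0,0],[0,0,0],2],[[0,0,0],[0,0,0],2],[[0,0,0],[0,0,0],2],[[0,0,0],[0,0,0],2]]
[ 561.5 -242.2  111. ]
[-0.28878298  0.99674172 -0.01794763] [-1.50374635 -0.0133443  -1.76692945]
```

>>> {"api": "apply_moves", "payload": {
  "increments": [
    [[0,0,0],[0,0,0],4],
    [[0,0,0],[0,0,0],4],
    [[0,0,0],[0,0,0],4],
    [[0,-2,0],[-2,0,0],4],
    [[0,-4,0],[-2,0,0],4]
  ]
}}

```text
t: 56.1
eef_pos: [558.4, -240.9, 172.1]
tcp_rot: [-1.584, -0.011, -1.767]
ft_force: [0.1, -0.9, -0.2]
opening: 0.416
```

>>> {"api": "apply_moves", "payload": {
  "increments": [
    [[1,-3,0],[0,0,0],4],
    [[2,-1,0],[0,0,0],4],
    [[2,0,0],[0,0,0],4],
    [[1,0,0],[0,0,0],4],
    [[0,0,0],[0,0,0],4]
  ]
}}

```text
t: 56.72
eef_pos: [545.8, -303.2, 213.4]
tcp_rot: [-1.585, -0.011, -1.768]
ft_force: [0.4, -0.1, 0.1]
opening: 0.419
```

Run:
```python
from h import *
c=shot("wrist"); print(c["p"].round(1),readout.state()["tcp_rot"])
find(c,["stud","bush","hinge","hole_near","hole_far"],k=1)
for n,a in [("stud",[*(HG+128*np.array([np.cos(PSI),np.sin(PSI)])),140]),("near",[*NEAR,108]),("far",[*FAR,108])]: print(n,a,w2p(c,a).round(1))
cv2.imwrite("pics/w13c.png",cv2.resize(c["img"][20:270,220:420,::-1],None,fx=2.4,fy=2.4,interpolation=cv2.INTER_CUBIC))
```

```text
[ 545.8 -303.2  213.4] [-1.58485403 -0.01042649 -1.7679845 ]
29 stud 0.83 [ 559. -243.  136.] [325. 128.]
29 bush 0.85 [ 567. -201.   67.] [325.  82.]
29 hole_near 0.76 [ 553. -281.  106.] [327. 168.]
29 hole_far 0.93 [ 547. -318.  106.] [328. 207.]
stud [np.float64(561.32349554273), np.float64(-243.2184517842096), 140] [328.1 127.8]
near [np.float64(553.9), np.float64(-282.5), 108] [328.  169.9]
far [np.float64(546.3), np.float64(-321.8), 108] [328.  211.9]
```

View pics/w13c.png

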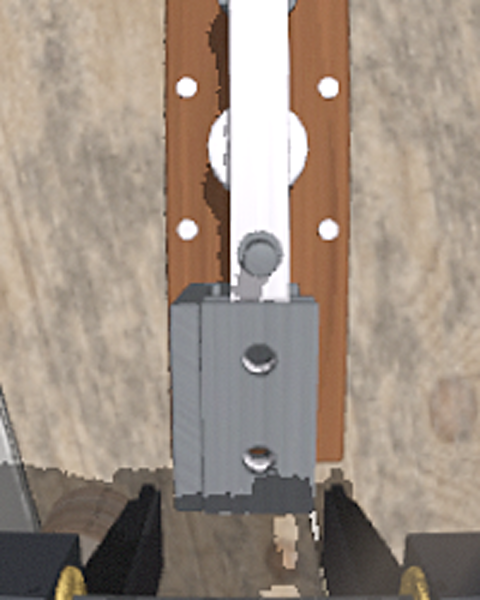

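Run:
```python
from h import *
plan([(635,-40,205,PSI,4,2)],step=57)
```

```text
[[[-5.5,0.1,0.7],[0.1,0,0.1],4],[[-5.5,0.1,0.7],[0.2,0,0.1],4],[[-5.5,0.2,0.7],[0.1,0,0.1],4],[[-5.5,0.1,0.7],[0.2,-0.1,0.2],4],[[-5.4,0.2,0.8],[0.1,0,0.1],4]]
[[[0,0,0],[0,0,0],4],[[0,0,0],[0,0,0],4],[[0,0,0],[0,0,0],4],[[0,0,0],[0,0,0],4],[[0,0,0],[0,0,0],4]]
[635.  -40.1 205.2]
```

>>> {"api": "apply_moves", "payload": {
  "increments": [
    [[-5.5,0,0.7],[0.1,0,0.1],4],
    [[-5.5,0,0.7],[0.2,0,0.1],4],
    [[-5.5,0,0.7],[0.1,0,0.1],4],
    [[-5.5,0.1,0.7],[0.2,-0.1,0.2],4],
    [[-4.5,0.1,0.8],[0.1,0,0.1],4]
  ]
}}

```text
t: 57.65
eef_pos: [635.5, -42.8, 210.4]
tcp_rot: [-1.569, -0.001, -1.768]
ft_force: [0.3, -0.1, 0.0]
opening: 0.42
```

>>> {"api": "apply_moves", "payload": {
  "increments": [
    [[0,0,0],[0,0,0],4],
    [[0,0,0],[0,0,0],4],
    [[0,0,0],[0,0,0],4],
    [[0,0,0],[0,0,0],4],
    [[0,0,0],[0,0,0],4]
  ]
}}

```text
t: 58.28
eef_pos: [635.3, -42.1, 210.5]
tcp_rot: [-1.569, -0.001, -1.766]
ft_force: [0.7, -0.4, 0.8]
opening: 0.417
```

Run:
```python
from h import *
c=shot("wrist"); print(c["p"].round(1),readout.state()["tcp_rot"])
find(c,["pin_a","stand"],k=3); find(c,["pin_a"],"look_for",3)
for w in [(621,52,78),(641,-2,78)]: print(w2p(c,w))
cv2.imwrite("pics/w14c.png",cv2.resize(c["img"][60:260,240:440,::-1],None,fx=3,fy=3,interpolation=cv2.INTER_CUBIC))
```

```text
[635.3 -42.1 210.5] [-1.56919215e+00 -7.81650995e-04 -1.76566337e+00]
30 pin_a 0.68 [618.  50.   8.] [292. 102.]
30 pin_a 0.48 [636.  -1.  10.] [316. 141.]
30 stand 0.71 [623.  25.  -1.] [301. 122.]
30 pin_a 0.59 [637.  -3.  81.] [316. 149.]
30 pin_a 0.52 [619.  52.  76.] [286.  98.]
[288.34536701  97.50734771]
[319.53778874 147.26857394]
```

View pics/w14c.png

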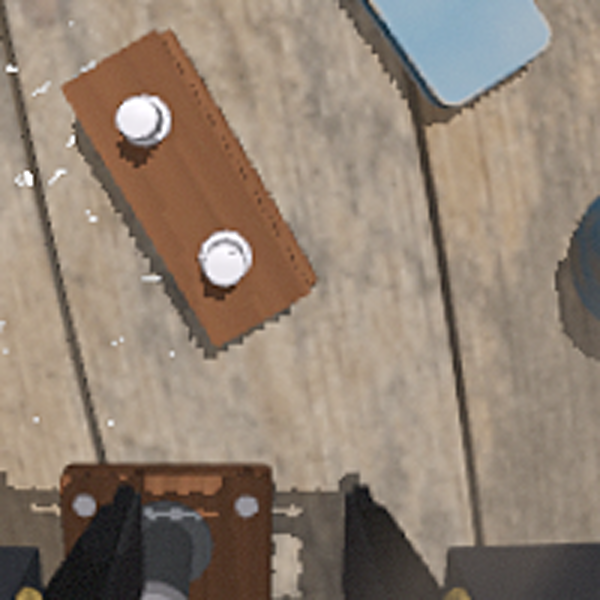

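Run:
```python
from h import *
c=shot("wrist"); 
for uv in [(314.4,146.4),(285.4,99)]: print(p2w(c,uv,78).round(1))
plan([(636,-2,130,PSI,4),(636,-2,95,PSI,4)],step=30)
```

```text
[6.363e+02 4.000e-01 7.800e+01]
[617.9  51.7  78. ]
[[[-1.3,2.7,-0.2],[0,0,0],4],[[-1.3,2.7,-0.3],[0,0,0],4],[[-1.3,2.6,-0.2],[-0.1,0,0],4],[[0,1.8,0],[0,0,0],4],[[0,1.7,0],[0,0,0],4]]
[636.1  -2.   95.4]
```

>>> {"api": "apply_moves", "payload": {
  "increments": [
    [[-1.3,2.7,-0.2],[0,0,0],4],
    [[-1.3,2.7,-0.3],[0,0,0],4],
    [[-1.3,2.6,-0.3],[0,0,0],4],
    [[-0.3,0.8,0],[0,0,0],4],
    [[0,0,0],[0,0,0],4]
  ]
}}

```text
t: 59.15
eef_pos: [636.7, 1.8, 121.2]
tcp_rot: [-1.567, -0.001, -1.765]
ft_force: [1.2, -0.5, 0.6]
opening: 0.421
```

Run:
```python
from h import *
c=shot("wrist"); print(c["p"].round(1))
find(c,["pin_a"],k=2); find(c,["pin_a"],"look_for",2)
uv=w2p(c,(636.4,0,78)); print(uv); white(c,uv,78,r=22)
plan([(636.4,0,57,PSI,4)],step=20)
```

```text
[636.7   1.8 121.2]
32 pin_a 0.91 [639.   1.  14.] [324. 194.]
32 pin_a 0.85 [620.  52.  11.] [293. 144.]
32 pin_a 0.93 [639.   4.  78.] [325. 213.]
32 pin_a 0.78 [623.  56.  82.] [287. 149.]
[322.28904769 218.94873946]
hull [321.7 220.4] ell [321.9 220.3] [17.6 18.2] -> [635.8  -1.   78. ]
[[[0,1.6,0],[-0.1,0,0],4],[[0,1.6,0],[-0.1,0,0],4],[[0.1,1.7,0],[-0.1,0,0],4],[[0,1.6,-0.1],[0,-0.1,0],4],[[0,0,0],[0,0,0],4]]
[6.36e+02 5.00e-01 5.72e+01]
```

>>> {"api": "apply_moves", "payload": {
  "increments": [
    [[0.1,1.6,0],[-0.1,0,0],4],
    [[0.1,1.6,0],[-0.1,0,0],4],
    [[0.1,1.6,0],[-0.1,0,0],4],
    [[0,1.2,-0.1],[0,0,0],4],
    [[0,0,0],[0,0,0],4]
  ]
}}

```text
t: 59.92
eef_pos: [635.5, -2.6, 58.1]
tcp_rot: [-1.571, -0.001, -1.767]
ft_force: [-0.2, 0.3, 0.2]
opening: 0.418
```

Run:
```python
from h import *
print(pose()[0]); plan([(636.2,-0.5,57,PSI,4)],step=20)
```

```text
[635.4607621   -2.57832994  58.05916149]
[[[-0.22,0.11,0.03],[0,-0.2,0],4],[[0,0,0],[0,0,0],4],[[0,0,0],[0,0,0],4],[[0,0,0],[0,0,0],4],[[0,0,0],[0,0,0],4]]
[ 6.362e+02 -5.000e-01  5.700e+01]
```

>>> {"api": "apply_moves", "payload": {
  "increments": [
    [[-0.2,0.1,0],[0,0,0],4],
    [[0,0,0],[0,0,0],4],
    [[0,0,0],[0,0,0],0.5],
    [[0,0,0],[0,0,0],0.5],
    [[0,0,0],[0,0,0],0.5]
  ]
}}

```text
t: 60.55
eef_pos: [636.7, -0.3, 58.5]
tcp_rot: [-1.568, -0.0, -1.767]
ft_force: [0.2, 0.1, 0.5]
opening: 0.162
```

>>> {"api": "apply_moves", "payload": {
  "increments": [
    [[0,0,0],[0,0,0],0.5],
    [[0,0,0],[0,0,0],0.5],
    [[0,-3,0],[0,0,0],0.5],
    [[0,-5,0],[0,0,0],0.5],
    [[0,-5,0],[0,0,0],0.5]
  ]
}}

```text
t: 61.18
eef_pos: [635.3, -0.3, 187.6]
tcp_rot: [-1.575, -0.001, -1.767]
ft_force: [0.6, 0.1, -1.0]
opening: 0.139
```

>>> {"api": "apply_moves", "payload": {
  "increments": [
    [[5,-1.5,-0.4],[0,0,0],0.5],
    [[5,-1,-0.4],[0,0,0],0.5],
    [[5,0,-0.4],[0,0,0],0.5],
    [[5,0,-0.4],[0,0,0],0.5],
    [[5,0,-0.4],[0,0,0],0.5]
  ]
}}

```text
t: 61.8
eef_pos: [567.4, -245.5, 218.7]
tcp_rot: [-1.567, -0.001, -1.761]
ft_force: [1.1, 0.4, -1.5]
opening: 0.138
```

>>> {"api": "apply_moves", "payload": {
  "increments": [
    [[4,0,-0.4],[0,0,0],0.5],
    [[0,0,0],[0,0,0],0.5],
    [[0,0,0],[0,0,0],0.5],
    [[0,0,0],[0,0,0],0.5],
    [[0,0,0],[0,0,0],0.5]
  ]
}}

```text
t: 62.42
eef_pos: [554.7, -286.1, 218.4]
tcp_rot: [-1.567, -0.001, -1.763]
ft_force: [0.7, -0.1, -0.3]
opening: 0.141
```

Run:
```python
from h import *
c=shot("wrist"); print(c["p"].round(1),readout.state()["tcp_rot"],readout.state()["opening"])
find(c,["pin_a","hole_far","hole_near"],k=2); print("tip exp",w2p(c,c["p"]-[0,0,48]),"far",w2p(c,[*FAR,108]))
cv2.imwrite("pics/w15c.png",cv2.resize(c["img"][100:290,230:410,::-1],None,fx=3.1,fy=3.1,interpolation=cv2.INTER_CUBIC))
plan([(FAR[0]+1,FAR[1]+.5,172,PSI,.5)],step=20)
```

```text
[ 554.7 -286.1  218.4] [-1.56716430e+00 -9.34258652e-04 -1.76305244e+00] 0.14030005115418342
33 pin_a 0.57 [ 555. -286.  171.] [323. 215.]
33 hole_far 0.92 [ 544. -321.  107.] [317. 229.]
33 hole_near 0.61 [ 553. -281.  106.] [318. 187.]
tip exp [322.20782581 214.5312046 ] far [320.12792581 229.43542551]
[[[1.2,1.5,0],[-0.1,0,0],0.5],[[1.2,1.6,0],[-0.1,0,0],0.5],[[1.1,1.5,-0.1],[0,0,0.1],0.5],[[0,0,0],[0,0,0],0.5],[[0,0,0],[0,0,0],0.5]]
[ 546.9 -320.8  172.4]
```

>>> {"api": "apply_moves", "payload": {
  "increments": [
    [[-0.3,1.5,0],[-0.1,0,0],0.5],
    [[-0.2,1.5,0],[-0.1,0,0],0.5],
    [[0,1.5,0],[0,0,0],0.5],
    [[0,0,0],[0,0,0],0.5],
    [[0,0,0],[0,0,0],0.5]
  ]
}}

```text
t: 63.25
eef_pos: [555.3, -280.9, 168.9]
tcp_rot: [-1.573, -0.0, -1.763]
ft_force: [-0.0, -0.3, -0.5]
opening: 0.137
```

Run:
```python
from h import *
c=shot("wrist"); print(c["p"].round(1),readout.state()["tcp_rot"])
find(c,["pin_a","hole_far","hole_near"],k=2); print("tip exp",w2p(c,c["p"]-[0,0,48]),"near",w2p(c,[*NEAR,108]),"far",w2p(c,[*FAR,108]))
cv2.imwrite("pics/w15c.png",cv2.resize(c["img"][130:270,250:390,::-1],None,fx=4.2,fy=4.2,interpolation=cv2.INTER_CUBIC))
plan([(555,-281.7,163,PSI,.5)],step=20)
```

```text
[ 555.3 -280.9  168.9] [-1.57287551e+00 -1.44889891e-04 -1.76335184e+00]
34 pin_a 0.77 [ 556. -283.  119.] [325. 217.]
34 hole_far 0.67 [ 736. -293.   -3.] [471. 162.]
34 hole_far 0.63 [ 548. -317.  108.] [322. 252.]
34 hole_near 0.97 [ 553. -284.  105.] [321. 212.]
tip exp [322.57574579 214.5780789 ] near [321.12918834 211.5087002 ] far [321.18309425 257.18801476]
[[[0.08,0.64,-0.02],[0.1,0,0],0.5],[[0,0,0],[0,0,0],0.5],[[0,0,0],[0,0,0],0.5],[[0,0,0],[0,0,0],0.5],[[0,0,0],[0,0,0],0.5]]
[ 555.  -281.7  163. ]
```

View pics/w15c.png

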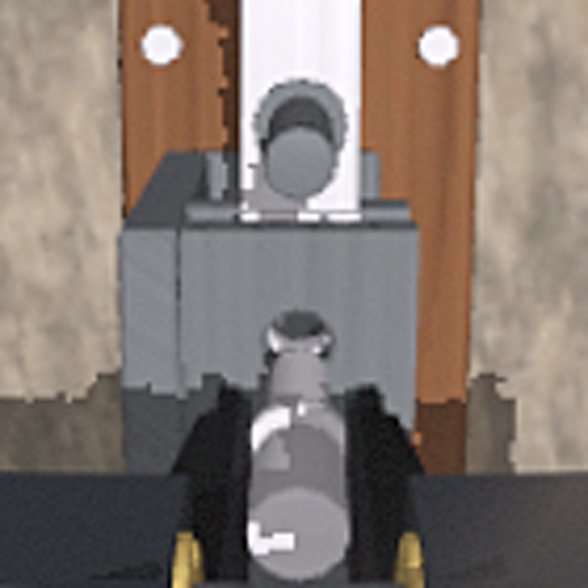

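Run:
```python
from h import *
c=shot("wrist")
a=p2w(c,(321.3,214.6),c["p"][2]-48); b=p2w(c,(321.1,211.1),108); print(a,b,c["p"]+b-a)
t=c["p"]+b-a; plan([(t[0],t[1],160,PSI,.5)],step=20)
```

```text
[ 554.47510866 -280.77626471  121.41152945] [ 554.01712623 -282.38992618  108.        ] [ 554.9168868  -282.53095743  156.        ]
[[[0.17,0.94,-0.01],[0.1,0,0],0.5],[[0,0,0],[0,0,0],0.5],[[0,0,0],[0,0,0],0.5],[[0,0,0],[0,0,0],0.5],[[0,0,0],[0,0,0],0.5]]
[ 554.9 -282.6  160. ]
```

>>> {"api": "apply_moves", "payload": {
  "increments": [
    [[0.14,0.7,0],[0.1,0,0],0.5],
    [[0,0,0],[0,0,0],0.5],
    [[0,0.3,0],[0,0,0],0.5],
    [[0,0.3,0],[0,0,0],0.5],
    [[0,0,0],[0,0,0],0.5]
  ]
}}

```text
t: 64.12
eef_pos: [555.1, -282.4, 155.8]
tcp_rot: [-1.57, -0.001, -1.763]
ft_force: [-0.2, -0.4, 0.6]
opening: 0.137
```

Run:
```python
from h import *
s=readout.state();print(pose()[0],s["ft_force"],s["moment"]); plan([(554.9,-282.2,148,PSI,.5)],step=4)
```

```text
[ 555.09468273 -282.44016055  155.80318625] [-0.17354509 -0.44643286  0.62946673] [-0.01548402 -0.00294273 -0.01461929]
[[[0,0.4,0],[0,0,0],0.5],[[0,0.4,0],[-0.1,0,0],0.5],[[0,0,0],[0,0,0],0.5],[[0,0,0],[0,0,0],0.5],[[0,0,0],[0,0,0],0.5]]
[ 555.1 -282.4  147.8]
```

>>> {"api": "apply_moves", "payload": {
  "increments": [
    [[0,0.4,0],[0,0,0],0.5],
    [[0,0.4,0],[0,0,0],0.5],
    [[0,0,0],[0,0,0],0.5],
    [[0,0.4,0],[0,0,0],0.5],
    [[0,0,0],[0,0,0],0.5]
  ]
}}

```text
t: 64.75
eef_pos: [555.1, -282.4, 142.9]
tcp_rot: [-1.57, -0.001, -1.763]
ft_force: [-0.2, 1.0, 0.0]
opening: 0.136
```

Run:
```python
from h import *
s=readout.state();print(pose()[0],s["ft_force"],s["moment"])
```

```text
[ 555.09533172 -282.38784788  142.9151082 ] [-0.18219087  1.00881953  0.02146531] [-0.03417986 -0.020623   -0.01240365]
```

>>> {"api": "apply_moves", "payload": {
  "increments": [
    [[0,0.5,0],[0,0,0],0.5],
    [[0,0.5,0],[0,0,0],0.5],
    [[0,0.3,0],[0,0,0],0.5],
    [[0,0,0],[0,0,0],0.5],
    [[0,0,0],[0,0,0],0.5]
  ]
}}

```text
t: 65.38
eef_pos: [555.2, -282.1, 128.9]
tcp_rot: [-1.57, -0.0, -1.763]
ft_force: [0.3, 1.4, -0.2]
opening: 0.142
```

Run:
```python
from h import *
s=readout.state();print(pose()[0],s["ft_force"],s["moment"])
```

```text
[ 555.18992664 -282.07797478  128.91533206] [ 0.25568392  1.43667471 -0.15212771] [ 0.20974538 -0.13042882  0.03614298]
```

>>> {"api": "apply_moves", "payload": {
  "increments": [
    [[0,0.5,0],[0,0,0],0.5],
    [[0,0.4,0],[0,0,0],0.5],
    [[0,0.3,0],[0,0,0],0.5],
    [[0,0.2,0],[0,0,0],0.5],
    [[0,0,0],[0,0,0],0.5]
  ]
}}

```text
t: 66.0
eef_pos: [555.4, -282.1, 116.5]
tcp_rot: [-1.568, -0.001, -1.763]
ft_force: [-0.0, 1.5, -1.1]
opening: 0.141
```

Run:
```python
from h import *
s=readout.state();print(pose()[0],s["ft_force"],s["moment"],s["opening"])
```

```text
[ 555.41115007 -282.05360733  116.52367816] [-0.03356381  1.54789932 -1.09175133] [ 0.2613012  -0.11611219 -0.02810021] 0.14078463917001632
```

>>> {"api": "apply_moves", "payload": {
  "increments": [
    [[0,0.2,0],[0,0,0],0.5],
    [[0,0.1,0],[0,0,0],0.5],
    [[0,0,0],[0,0,0],4],
    [[0,0,0],[0,0,0],4],
    [[0,0,0],[0,0,0],4]
  ]
}}

```text
t: 66.62
eef_pos: [555.6, -282.6, 116.0]
tcp_rot: [-1.566, -0.002, -1.763]
ft_force: [-0.0, 0.1, 0.4]
opening: 0.389
```

>>> {"api": "apply_moves", "payload": {
  "increments": [
    [[0,0,0],[0,0,0],4],
    [[0,-2,0],[0,0,0],4],
    [[0,-4,0],[0,0,0],4],
    [[0,-4,0],[0,0,0],4],
    [[0,0,0],[0,0,0],4]
  ]
}}

```text
t: 67.25
eef_pos: [555.1, -282.4, 217.3]
tcp_rot: [-1.568, -0.002, -1.763]
ft_force: [0.2, 0.6, -0.2]
opening: 0.423
```

Run:
```python
from h import *
c=shot("wrist"); print(c["p"].round(1))
find(c,["pin_a","hole_far"],k=2); find(c,["pin_a"],"look_for",2)
print(w2p(c,[*NEAR,136])); 
plan([(622,25,180,PSI,4)],step=55)
```

```text
[ 555.1 -282.4  217.3]
36 pin_a 0.79 [ 555. -282.   68.] [321. 184.]
36 hole_far 0.97 [ 545. -319.  105.] [319. 229.]
36 pin_a 0.94 [ 556. -280.  135.] [322. 199.]
[320.60655953 202.09804876]
[[[-5.2,0.6,0.1],[0,0,0],4],[[-5.2,0.6,0.1],[0,0,0],4],[[-5.2,0.5,0.2],[0.1,0,0],4],[[-5.3,0.6,0.1],[0,0,0],4],[[-5.2,0.5,0.2],[0.1,0,0],4]]
[[[-5.3,0.6,0.1],[0,0,-0.1],4],[[0,0,0],[0,0,0],4],[[0,0,0],[0,0,0],4],[[0,0,0],[0,0,0],4],[[0,0,0],[0,0,0],4]]
[621.6  25.1 179.5]
```

>>> {"api": "apply_moves", "payload": {
  "increments": [
    [[-5.2,0,0.1],[0,0,0],4],
    [[-5.2,0,0.1],[0,0,0],4],
    [[-5.2,0,0.2],[0,0,0],4],
    [[-5.2,0,0.1],[0,0,0],4],
    [[-4,0,0.1],[0,0,0],4]
  ]
}}

```text
t: 68.08
eef_pos: [606.8, -35.0, 206.5]
tcp_rot: [-1.585, 0.002, -1.769]
ft_force: [-0.3, -0.9, -0.4]
opening: 0.421
```

Run:
```python
from h import *
c=shot("wrist"); print(c["p"].round(1))
find(c,["pin_a","front_block"],k=2); find(c,["pin_a"],"look_for",2)
t=shot("top"); find(t,["front_block"],k=2); s=shot("scene"); find(s,["front_block"],k=2)
for uv,z in [((365,365),185),((285,320),185),((245,375),185),((225,342),40),((355,342),40),((355,385),40),((225,385),40)]:
    print(uv,z,p2w(t,(uv[0]/2.9+190,uv[1]/2.9+110),z).round(0))
uv=w2p(c,(617.9,51.7,78)); print(uv); white(c,uv,78,r=22)
```

```text
[606.8 -35.  206.5]
37 pin_a 0.78 [621.  54.  10.] [321. 100.]
37 pin_a 0.65 [617.  50.  80.] [317. 101.]
38 front_block 0.59 [ 559. -283.   71.] [409. 199.]
38 front_block 0.45 [ 555. -284.  106.] [412. 198.]
(365, 365) 185 [448.  -3. 185.]
(285, 320) 185 [491.  71. 185.]
(245, 375) 185 [441. 108. 185.]
(225, 342) 40 [481. 141.  40.]
(355, 342) 40 [479.   7.  40.]
(355, 385) 40 [434.   7.  40.]
(225, 385) 40 [437. 142.  40.]
[317.4525744   99.84411913]
hull [318.2  97.9] ell [318.2  98.3] [16.  17.7] -> [618.9  53.4  78. ]
```

Run:
```python
from h import *
plan([(619,50,190,PSI,4),(619,52,125,PSI,4)],step=33)
```

```text
[[[-3,0.6,-0.2],[0.2,-0.1,0],4],[[-2.9,0.6,-0.2],[0.3,-0.2,-0.1],4],[[-3,0.6,-0.1],[0.2,-0.1,0],4],[[-0.1,3.2,0],[0,0,0],4],[[-0.1,3.3,-0.1],[0,0,0],4]]
[618.6  52.3 124.7]
```

>>> {"api": "apply_moves", "payload": {
  "increments": [
    [[-3,0.6,-0.2],[0.2,-0.1,0],4],
    [[-2.9,0.6,-0.1],[0.3,-0.2,0],4],
    [[-2.5,0.6,0],[0.2,-0.1,0],4],
    [[-0.2,3,0],[0,0,0],4],
    [[0,3,0],[0,0,0],4]
  ]
}}

```text
t: 69.1
eef_pos: [622.5, 43.8, 130.0]
tcp_rot: [-1.566, 0.003, -1.772]
ft_force: [0.3, -0.6, 0.5]
opening: 0.42
```

Run:
```python
from h import *
c=shot("wrist"); print(c["p"].round(1),readout.state()["tcp_rot"])
find(c,["pin_a"],k=1); find(c,["pin_a"],"look_for",1)
uv=w2p(c,(618.4,52.5,78)); print(uv); w=white(c,uv,78,r=22)
plan([(w[0]+.3,w[1]+.5,58,PSI,4)],step=18)
```

```text
[622.5  43.8 130. ] [-1.57065325  0.00177801 -1.77198169]
40 pin_a 0.59 [621.  50.   6.] [319. 184.]
40 pin_a 0.65 [620.  56.  78.] [316. 198.]
[314.41844387 203.30470857]
hull [313.8 203.7] ell [313.9 203.7] [17.6 17.8] -> [617.9  52.3  78. ]
[[[-0.2,1.4,-0.1],[0,-0.1,0],4],[[-0.2,1.4,-0.1],[0,-0.1,0],4],[[-0.1,1.5,-0.1],[0,-0.1,0],4],[[-0.2,1.4,-0.1],[-0.1,-0.1,-0.1],4],[[-0.1,1.5,-0.2],[0,-0.1,0],4]]
[617.8  52.7  57.7]
```

>>> {"api": "apply_moves", "payload": {
  "increments": [
    [[-0.4,1.2,-0.3],[0,-0.2,0],4],
    [[-0.3,1.4,-0.1],[0,-0.2,0],4],
    [[-0.1,1.4,0],[0,0,0],4],
    [[0,1.4,0],[0,0,0],4],
    [[0,0,0],[0,0,0],4]
  ]
}}

```text
t: 69.88
eef_pos: [620.6, 52.0, 74.5]
tcp_rot: [-1.566, 0.003, -1.766]
ft_force: [0.0, -0.1, 0.9]
opening: 0.42
```

Run:
```python
from h import *
print(pose()[0],readout.state()["ft_force"]); plan([(618.4,52.3,57.5,PSI,4)],step=20)
```

```text
[620.61828988  52.02458165  74.49500715] [ 0.04950931 -0.08837927  0.94708451]
[[[0.02,1.7,-0.23],[-0.3,-0.1,-0.1],4],[[0,0,0],[0,0,0],4],[[0,0,0],[0,0,0],4],[[0,0,0],[0,0,0],4],[[0,0,0],[0,0,0],4]]
[618.4  52.3  57.5]
```

>>> {"api": "apply_moves", "payload": {
  "increments": [
    [[0,1.6,-0.2],[-0.3,-0.1,-0.1],4],
    [[0,0,0],[0,0,0],4],
    [[0,0,0],[0,0,0],4],
    [[0,0,0],[0,0,0],4],
    [[0,0,0],[0,0,0],4]
  ]
}}

```text
t: 70.5
eef_pos: [619.2, 52.4, 58.2]
tcp_rot: [-1.57, 0.001, -1.764]
ft_force: [-0.5, 0.2, 0.7]
opening: 0.422
```

Run:
```python
from h import *
print(pose()[0],readout.state()["ft_force"]); plan([(618.4,52.3,57.5,PSI,4)],step=20)
```

```text
[619.22023213  52.3723      58.16858342] [-0.45401451  0.15416008  0.69894536]
[[[0.02,0.07,-0.08],[-0.1,0,-0.1],4],[[0,0,0],[0,0,0],4],[[0,0,0],[0,0,0],4],[[0,0,0],[0,0,0],4],[[0,0,0],[0,0,0],4]]
[618.4  52.3  57.5]
```

>>> {"api": "apply_moves", "payload": {
  "increments": [
    [[0,0,0],[0,0,0],0.5],
    [[0,0,0],[0,0,0],0.5],
    [[0,0,0],[0,0,0],0.5],
    [[0,0,0],[0,0,0],0.5],
    [[0,0,0],[0,0,0],0.5]
  ]
}}

```text
t: 71.12
eef_pos: [619.4, 52.4, 58.7]
tcp_rot: [-1.569, 0.001, -1.764]
ft_force: [-0.4, -0.1, 0.2]
opening: 0.139
```

>>> {"api": "apply_moves", "payload": {
  "increments": [
    [[0,-3,0],[0,0,0],0.5],
    [[0,-5,0],[0,0,0],0.5],
    [[0,-5,0.2],[0,0,0],0.5],
    [[3,-2.5,0],[0,0,0],0.5],
    [[5,0,0],[0,0,0],0.5]
  ]
}}

```text
t: 71.75
eef_pos: [605.7, -25.8, 217.6]
tcp_rot: [-1.57, 0.001, -1.76]
ft_force: [-0.1, -0.6, -0.9]
opening: 0.138
```

>>> {"api": "apply_moves", "payload": {
  "increments": [
    [[5.3,-0.2,0],[0,0,0],0.5],
    [[5.3,0,0],[0,0,0],0.5],
    [[5.3,0,0],[0,0,0],0.5],
    [[5.3,0,0],[0,0,0],0.5],
    [[5,0,0],[0,0,0],0.5]
  ]
}}

```text
t: 72.38
eef_pos: [554.3, -290.6, 220.5]
tcp_rot: [-1.569, 0.0, -1.758]
ft_force: [0.2, -0.1, -0.4]
opening: 0.139
```

Run:
```python
from h import *
print(pose()[0],readout.state()["opening"]); plan([(547.5,-320,210,PSI,.5)],step=40)
```

```text
[ 554.2654719  -290.59897591  220.45503128] 0.13945581812575866
[[[3.02,1.04,-0.12],[-0.1,0.3,0],0.5],[[0,0,0],[0,0,0],0.5],[[0,0,0],[0,0,0],0.5],[[0,0,0],[0,0,0],0.5],[[0,0,0],[0,0,0],0.5]]
[ 547.5 -320.   210. ]
```

>>> {"api": "apply_moves", "payload": {
  "increments": [
    [[2.5,0,-0.1],[-0.1,0.3,0],0.5],
    [[0.3,1.5,0],[0,0,0],0.5],
    [[0,1.5,0],[0,0,0],0.5],
    [[0,1,0],[0,0,0],0.5],
    [[0,0,0],[0,0,0],0.5]
  ]
}}

```text
t: 73.0
eef_pos: [546.7, -319.1, 176.2]
tcp_rot: [-1.573, 0.002, -1.766]
ft_force: [-0.2, 1.0, 0.8]
opening: 0.137
```

Run:
```python
from h import *
c=shot("wrist");print(c["p"],readout.state()["tcp_rot"]); find(c,["hole_far"],k=2); find(c,["pin_a"],k=2)
plan([(547.5,-321.6,162,PSI,.5)],step=40)
# compare pin position in hand with the first pin: image column/row of knob top
im=cv2.imread("pics/w15c.png"); cv2.imwrite("pics/w16a.png",c["img"][130:270,250:390,::-1])
a=cv2.cvtColor(cv2.resize(im,(140,140),interpolation=cv2.INTER_AREA),cv2.COLOR_BGR2GRAY)[95:138,58:86]
b=cv2.cvtColor(c["img"][130:270,250:390],cv2.COLOR_RGB2GRAY)
r=cv2.matchTemplate(b,a,cv2.TM_CCOEFF_NORMED); _,v,_,l=cv2.minMaxLoc(r); print(v,l,"ref (58,95)")
```

```text
[ 546.70294006 -319.12914787  176.20954155] [-1.57213608e+00  1.54458307e-03 -1.76545550e+00]
41 hole_far 0.75 [ 547. -318.  107.] [323. 204.]
41 pin_a 0.9 [ 546. -319.  129.] [321. 216.]
41 pin_a 0.72 [ 557. -283.   68.] [326. 154.]
[[[0.16,1.56,0.08],[0,-0.1,0],0.5],[[0,0,0],[0,0,0],0.5],[[0,0,0],[0,0,0],0.5],[[0,0,0],[0,0,0],0.5],[[0,0,0],[0,0,0],0.5]]
[ 547.5 -321.6  162. ]
0.9611823558807373 (58, 95) ref (58,95)
```

>>> {"api": "apply_moves", "payload": {
  "increments": [
    [[0.2,1.3,0.1],[0,0,0],0.5],
    [[0,0,0],[0,0,0],0.5],
    [[0,0,0],[0,0,0],0.5],
    [[0,0,0],[0,0,0],0.5],
    [[0,0,0],[0,0,0],0.5]
  ]
}}

```text
t: 73.78
eef_pos: [548.1, -322.2, 164.7]
tcp_rot: [-1.569, 0.0, -1.766]
ft_force: [0.1, 0.2, -0.8]
opening: 0.137
```

Run:
```python
from h import *
print(pose()[0],readout.state()["ft_force"]); plan([(547.4,-321.7,158,PSI,.5)],step=40)
```

```text
[ 548.10939589 -322.16470558  164.70280302] [ 0.1043361   0.20897768 -0.82649803]
[[[-0.03,0.67,-0.08],[-0.1,-0.1,0],0.5],[[0,0,0],[0,0,0],0.5],[[0,0,0],[0,0,0],0.5],[[0,0,0],[0,0,0],0.5],[[0,0,0],[0,0,0],0.5]]
[ 547.4 -321.7  158. ]
```

>>> {"api": "apply_moves", "payload": {
  "increments": [
    [[-0.05,0.5,-0.08],[-0.1,-0.1,0],0.5],
    [[0,0,0],[0,0,0],0.5],
    [[0,0.3,0],[0,0,0],0.5],
    [[0,0.4,0],[0,0,0],0.5],
    [[0,0,0],[0,0,0],0.5]
  ]
}}

```text
t: 74.4
eef_pos: [547.3, -321.4, 151.8]
tcp_rot: [-1.571, 0.0, -1.764]
ft_force: [-0.2, -0.0, -0.1]
opening: 0.138
```

>>> {"api": "apply_moves", "payload": {
  "increments": [
    [[0,0.3,0],[0,0,0],0.5],
    [[0,0.3,0],[0,0,0],0.5],
    [[0,0,0],[0,0,0],0.5],
    [[0,0,0],[0,0,0],0.5],
    [[0,0,0],[0,0,0],0.5]
  ]
}}

```text
t: 75.03
eef_pos: [547.4, -321.5, 145.5]
tcp_rot: [-1.571, 0.0, -1.764]
ft_force: [0.3, -0.8, -0.5]
opening: 0.137
```

In the hole without force; continue down.

>>> {"api": "apply_moves", "payload": {
  "increments": [
    [[0,0.5,0],[0,0,0],0.5],
    [[0,0.5,0],[0,0,0],0.5],
    [[0,0.5,0],[0,0,0],0.5],
    [[0,0,0],[0,0,0],0.5],
    [[0,0,0],[0,0,0],0.5]
  ]
}}

```text
t: 75.65
eef_pos: [547.4, -321.2, 129.2]
tcp_rot: [-1.571, 0.0, -1.764]
ft_force: [1.1, 1.1, -0.4]
opening: 0.138
```

>>> {"api": "apply_moves", "payload": {
  "increments": [
    [[0,0.4,0],[0,0,0],0.5],
    [[0,0.4,0],[0,0,0],0.5],
    [[0,0.4,0],[0,0,0],0.5],
    [[0,0,0],[0,0,0],0.5],
    [[0,0,0],[0,0,0],0.5]
  ]
}}

```text
t: 76.28
eef_pos: [547.5, -321.2, 116.6]
tcp_rot: [-1.571, 0.0, -1.764]
ft_force: [0.4, 0.6, 1.0]
opening: 0.133
```

>>> {"api": "apply_moves", "payload": {
  "increments": [
    [[0,0.1,0],[0,0,0],0.5],
    [[0,0,0],[0,0,0],4],
    [[0,0,0],[0,0,0],4],
    [[0,0,0],[0,0,0],4],
    [[0,0,0],[0,0,0],4]
  ]
}}

```text
t: 76.9
eef_pos: [547.6, -321.6, 116.6]
tcp_rot: [-1.57, -0.001, -1.764]
ft_force: [0.6, -0.2, -0.1]
opening: 0.416
```

>>> {"api": "apply_moves", "payload": {
  "increments": [
    [[0,-2,0],[0,0,0],4],
    [[0,-4,0],[0,0,0],4],
    [[0,-5,0],[0,0,0],4],
    [[0,-3,0],[0,0,0],4],
    [[0,0,0],[0,0,0],4]
  ]
}}

```text
t: 77.53
eef_pos: [547.2, -321.5, 259.6]
tcp_rot: [-1.572, 0.0, -1.764]
ft_force: [0.4, 0.4, -0.8]
opening: 0.42
```

Run:
```python
from h import *
c=shot("wrist"); print(c["p"].round(1),readout.state()["ft_force"])
find(c,["pin_a","stud","bush"],k=2); find(c,["pin_a"],"look_for",2)
print("NEAR tip 67:",w2p(c,[*NEAR,67]),"FAR:",w2p(c,[*FAR,67]))
s=shot("scene"); find(s,["pin_a","stud","bush"],k=3)
t=shot("top"); find(t,["tin_box","mallet","former_j","pin_a"],k=2)
cv2.imwrite("pics/end.png",np.hstack([cv2.resize(c["img"][20:270,220:420,::-1],None,fx=2,fy=2,interpolation=cv2.INTER_CUBIC),cv2.resize(s["img"][215:340,300:400,::-1],None,fx=4,fy=4,interpolation=cv2.INTER_CUBIC)]))
```

```text
[ 547.2 -321.5  259.6] [ 0.36077976 -0.82870222 -0.26671951]
42 pin_a 0.82 [ 548. -321.   70.] [323. 175.]
42 pin_a 0.72 [ 555. -281.   71.] [322. 142.]
42 stud 0.96 [ 559. -243.  136.] [318. 108.]
42 stud 0.35 [ 445. -385.   -3.] [263. 220.]
42 bush 0.56 [ 566. -199.   64.] [317.  71.]
42 pin_a 0.82 [ 557. -280.  138.] [324. 147.]
42 pin_a 0.6 [ 547. -315.  138.] [321. 184.]
NEAR tip 67: [321.13330495 142.50285988] FAR: [321.19331088 175.88754853]
43 pin_a 0.59 [ 556. -281.   72.] [365. 280.]
43 pin_a 0.59 [ 548. -320.   64.] [370. 293.]
43 stud 0.65 [ 563. -245.  142.] [361. 255.]
43 bush 0.56 [ 573. -199.   67.] [353. 258.]
44 tin_box 0.93 [742.  86.  -3.] [286. 146.]
44 mallet 0.61 [ 739. -298.   -5.] [407. 146.]
44 former_j 0.46 [ 555. -302.   92.] [417. 199.]
44 pin_a 0.47 [ 559. -283.   70.] [409. 199.]
```

Run:
```python
from h import *
print(env.job_done())
```

```text
the job is handed in; nothing more can be done
None
```

I did the whole job and handed it in at about 78 s of the 210 s. No verdict came back, so success is judged from my own checks.

- **Stack:** I swung the bar out and threaded the spacer, both white washers and then the flanged bush onto the spindle, flange down. None of the parts met resistance at the spindle tip; the spacer was pressed onto the base with about 29 N, within the limit.
- **Bar:** I pushed it home until the arm yielded against the stop, then saw in the wrist view that its line and stud position matched home.
- **Pins:** Both went into the fork without resistance and were released with the collar at about 108 mm, the fork's top face.
- **Last network check:** It put the pin tips at 64–72 mm (67 expected) within about 2 mm of the hole axes. The stud read within about 3 mm of home, and the bush (flange underside) at 64–67 mm, on the spindle. The gripper was clear, at 260 mm.
- **Bystanders:** The tin and mallet read as unmoved.

**Not confirmed:**
- The final combined picture could not be viewed because the 16-picture limit was reached, so the end check rests on network readings, forces and poses.
- In the last top view the network reported the former at the fork's position (confidence 0.46), which I took as a false report. I have no clean final reading of the former, but the arm only passed over it, more than 200 mm up.

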